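# Fill the jar rack and lock its guard bar

### The job

One wide food jar already stands in the wooden jar rack. Put the other wide food jar and the two narrow spice jars that stand nearest the rack in with it: one neat row, side by side, all upright on the board with their backs close to the rear rail, the wide pair at the end away from the lever and the narrow pair at the lever end. Then press the lever at the end of the rack down until it clicks and stays down, which raises the guard bar in front of the row; leave everything else on the worktop where it is.

Things in the scene. Friction and masses are not known exactly. Their poses are not given: they have to be found in the camera images.
- jar_rack: Low wooden jar rack, fixed. Origin: centre of its underside, on the worktop; x axis to its rear, y along its length towards the end without the lever (left, seen from its open front), z up. Board top z = 20 mm, front edge x = -44 mm. The row's space is 250 mm long (y -125 to +125 mm) between 10 mm end cheeks that reach z = 58 mm. Rear rail: front face x = 37 mm, top z = 45 mm.
- row_back (a point): Middle of the row's space where the board meets the front face of the rear rail, rack (37, 0, 20) mm; axes as the rack's. The jars take about 215 of the 250 mm, leaving gaps of about 7 mm, so grip jars across the rack's depth (its x), above the rail. The order of the two spice jars is free.
- guard_bar (a point): Middle of the guard bar, a 7 mm wire along the rack's y, 280 mm long, one piece with the lever. Open it lies low in front of the board at rack x = -74, z = 51 mm; locked it stands at x = -57, z = 66 mm.
- rack_lever (a joint): Angle of the sprung lever (one piece with the guard bar), rad: 0 up and open, 0.60 at its stop. Hinge along the rack's y at rack x = -40, z = 30 mm. Pressed down past about 0.54 it clicks under a sprung catch on the post behind its tip and rests at about 0.56. It takes roughly 10 to 15 N at the pad.
- lever_pad (a point): Middle of the lever's black ribbed pad (26 wide, 56 long, 8 mm thick), 86 mm from the hinge; moves with the lever. Open: rack (17, -190, 95) mm, sloping up to the rear at 0.85 rad; locked: (42, -190, 55) mm. Pressing straight down at rack x = 22, y = -190 mm works for the whole stroke. The catch post behind begins at x = 78 mm, 85 mm high.
- jam_jar: Wide food jar with a white lid, round, 65 mm diameter, 94 mm tall; it already stands in the rack at the end away from the lever, near the cheek and the rail. Origin: centre of its underside; z up.
- honey_jar: Wide food jar with a red lid, nearly round, 58 x 62 mm, 86 mm tall. Origin: centre of its underside; z up.
- spice_a: Narrow spice jar, round, 42 mm diameter, 99 mm tall, with a flat green cap. Origin: centre of its underside; z up. It stands loose on the worktop near the rack; the similar jars beyond the scale at the far right are not meant.
- spice_b: Narrow spice jar, round, 46 mm diameter, 98 mm tall, with a flat red cap. Origin: centre of its underside; z up. It stands loose on the worktop near the rack; the similar jars beyond the scale at the far right are not meant.
- lemon: Bystander: lemon, 78 x 55 x 56 mm.
- butter: Bystander: block of butter, 73 x 102 x 37 mm.
- egg_timer: Bystander among the jars: round egg timer, 62 mm wide, 64 mm tall, with a bar grip on top.
- mug_white: Bystander: white mug with a handle, 78 x 110 mm, 97 mm tall.
- apple: Bystander: apple, 78 mm wide, 76 mm tall.
- teaspoon: Bystander: teaspoon lying flat, 130 mm long.
Mind the look-alikes: they are no part of the job. Leave any purple look-alike of the spice_a alone.

How it is judged:
By the outcome, as a careful person would: the job done as asked, in the order asked, and still so for the second after the job is handed in, with the robot touching nothing.
It also fails if it takes over 70 s, if anything falls off the work surface, if the arm or the gripper's body presses on something with over 40 N, if the wrist force passes 120 N, or if a joint passes its speed limit or range.

### The arm

A 6-joint arm with a two-finger parallel gripper is mounted at the origin on a cart in front of the work surface, level with it; the furniture and walls round the work are solid. World frame = base frame: x ahead of the robot, y to its left, z up, the work surface at z = 0. Lengths are in mm, angles in degrees, forces in N, time in s.
With the tool pointing down it reaches from about 375 to 975 mm from the base axis. Payload 3.8 kg.
Tool frame: the origin (TCP) lies at the very end of the fingers, on their centre line; the grasp point (between the pads) lies pinch_z behind it (pinch_z is the distance from the TCP to the grasp point, in mm); z points along the fingers, y is the line along which they close (so a half turn about z gives the same grasp; the last joint's range is limited). The gripper opens to 85 mm and grips with 20 to 120 N. Pads are 22 mm wide; open, the fingers measure 114 mm over their backs; the gripper's body (76 mm by 85 mm) begins 54 mm behind the grasp point. The pads swing forward as they close: fully open they stand 13 mm farther back than shut.
Start: joints at [69.735, 15.12, 91.902, -0, 72.978, -2.114], TCP at [210.279, 641.405, 204.18] pointing down, gripper open.
Joint ranges: [-150.88, 150.88], [-54.13, 125.18], [17.81, 147.31], [-75.09, 255.09], [0, 152.58], [-146.25, 146.25]. Speed limits (degrees/s): [147.25, 147.25, 180, 180, 180, 180].

### API

Orientations are given as [roll, pitch, yaw] about the fixed x, y, z axes, in that order (R = Rz(yaw) Ry(pitch) Rx(roll)).
In Python, from rig import * gives the robot as it stands.
- The arm moves only by the tool jog_arm, never from a script. Its argument "rows" is a list of rows, each an object with "linear": the shift along the tool's x, y, z scaled (see below), a list of three; "rotation": the turn, a rotation vector about the tool's x, y, z scaled (see below), a list of three. A call has 1 to 5 rows; each row shifts and turns the commanded pose from where the row before left it, along the tool's axes as they then stand; what a row does not reach is not made up. The controller multiplies each number of a shift by 2 cm and each number of a turn by 0.1 rad. A row lasts 1/10 s, in which the tool goes at most 50 mm and 8.59 degrees, less where a joint would pass 70% of its speed; a pose out of reach is approached as far as the arm can. A call with a number of a shift or a turn outside -1 to 1 is refused whole. A call with a gripper value outside its range is refused whole. "fingers" is the closure, from 0 (fully open) to 1 (shut), set as the call begins (left out, the last holds). The fingers move at their own pace and stop on an object; the grip force is fixed at half the most. Time passes only in rows, so rows that do not move let the fingers close. It gives the time, the measured TCP pose, the force, the opening and the grip force at its end, in the units of the state.
- sense(): the state, without advancing time (a new reading comes with each control period).
- get_image(name): name is "scene" or "side" or "wrist"; returns a dict with "img" (480x640x3 uint8, red, green, blue), "depth" (480x640 float32, mm along the optical axis (not along the pixel's ray), 0 where there is no reading), "mtx" (3x3 intrinsics, pixels), "view" (4x4, takes a point from world to camera coordinates); the wrist camera has in their place "T_tool_cam" (4x4, takes a point from camera to tool coordinates, whose origin is the TCP and whose axes are the flange's). Camera axes: x right, y down, z forward; pixel columns grow to the right and rows downward; lengths in mm; the calibration is good to about 2 mm. The wrist camera is an equidistant fisheye: a pixel r from the principal point sees the ray r / f radians off the axis. A picture is of the moment at which its call begins: read the wrist's pose just before it.
- finish_job(): hands the job in; it is judged then, once.
Trained networks look in the newest picture that a camera, given by its name, has taken for a name from the list of things; names that differ only in an ending like _2 or _b are one class to them, and where a whole thing is asked for, a point or a joint stands for the part that bears it (a point fixed in the world has none). Each returns a list of dicts, best first, with "score" (0 to 1); they miss things now and then, are a little off and sometimes report something else, mostly with a low value. They report only what shows in the picture. A call takes as long as a camera call. They do not tell look-alikes from the thing itself.
- search_frame(thing, camera): "xyz" ([x, y, z] in mm, in world coordinates, good to about 4 mm: the middle of the surface that is visible of it).
- outline_of(thing, camera): "pixels" (480x640 bool, what is visible of it).
The state is a dict: "t": time; "qpos": joint angles; "qd": joint speeds; "effort": joint torques, N m; "eef_pos": TCP position; "ee_rot": TCP orientation; "contact_force": force on the tool from outside, world axes, zero at the start; "moment": the same for the moment, N m; "finger_gap": finger opening in mm; "gripper_force": force on a finger pad.
Only numpy, scipy, OpenCV 4.12 (cv2) and the standard library are available. Lean on these libraries where they do the work, as an engineer would, in place of code of your own. Each camera call takes 0.05 s, during which the arm holds its last target. There are 200 camera calls.

## Working session

There is one attempt and no reset: what is moved stays moved. The work goes in short steps, Python scripts to look and compute and a tool call to move; the robot and the scene stay as the last step left them, time stands still between calls to the robot, and variables do not carry over. Pictures are saved under pics/ and viewed, at most 10 in all, crops included, and the job is handed in when it is done.

Besides the shell and the picture viewer there is one more tool, called as name(argument=value, ...), one argument or row to a line, values as JSON. jog_arm: Moves the arm, as the interface text tells. Its arguments: {"type":"object","properties":{"rows":{"type":"array"},"fingers":{"type":"number"}},"required":["rows"]}

```bash
mkdir -p pics; ls
cat > h.py <<'E'
from rig import *
import numpy as np, cv2
def save(n,img): cv2.imwrite('pics/'+n+'.png',cv2.cvtColor(img,cv2.COLOR_RGB2BGR))
def pts(d,mask=None):
    z=d['depth']; v,u=np.nonzero((z>0)&(mask if mask is not None else True))
    K=d['mtx']; zz=z[v,u]; c=np.c_[(u-K[0,2])/K[0,0]*zz,(v-K[1,2])/K[1,1]*zz,zz,np.ones(len(zz))]
    return (np.linalg.inv(d['view'])@c.T).T[:,:3],u,v
def proj(d,p):
    c=d['view']@np.r_[p,1]; q=d['mtx']@c[:3]; return q[:2]/q[2]
E
python3 - <<'E'
from h import *
np.set_printoptions(precision=1,suppress=True)
for c in ['scene','side']:
    d=get_image(c); save(c+'0',d['img']); np.savez('pics/'+c+'0.npz',**d)
    for t in ['jar_rack','jam_jar','honey_jar','spice_a','spice_b','egg_timer','rack_lever','lever_pad','guard_bar','mug_white','lemon','butter','apple','teaspoon']:
        for r in search_frame(t,c): 
            if r['score']>.2: print(c,t,round(r['score'],2),np.array(r['xyz']),proj(d,r['xyz']))
s=sense();print(s)
E
```

```text
pics
scene jar_rack 0.86 [ 557.4 -140.3   17.8] [337.3 252.1]
scene jar_rack 0.66 [ 495.5 -532.1   68.2] [447.4 299.2]
scene jam_jar 0.72 [558.1  52.2  80.6] [287.8 214.2]
scene honey_jar 0.93 [461.1 334.7  52.8] [203.4 207.1]
scene honey_jar 0.25 [ 504.2 -194.3   53.5] [341.6 256.5]
scene spice_a 0.89 [ 461.5 -387.3   62.7] [391.4 286.3]
scene spice_a 0.68 [584.3 304.7  56.9] [236.3 194.2]
scene spice_a 0.56 [ 336.2 -665.6   65. ] [467.6 358.7]
scene spice_b 0.89 [ 461.5 -387.3   62.7] [391.4 286.3]
scene spice_b 0.68 [584.3 304.7  56.9] [236.3 194.2]
scene spice_b 0.56 [ 336.2 -665.6   65. ] [467.6 358.7]
scene egg_timer 0.72 [ 585.7 -382.8   34.9] [413.1 272. ]
scene rack_lever 0.96 [ 503.9 -193.9   60. ] [341.5 254.7]
scene guard_bar 0.59 [ 501.3 -195.1   56. ] [341.3 256.4]
scene mug_white 0.87 [ 494.4 -532.8   64.7] [447.3 300.6]
scene lemon 0.84 [359.8 174.4  40. ] [215.3 239.9]
scene butter 0.91 [ 376.6 -201.5   37.6] [316.1 283.5]
scene apple 0.52 [516.2 448.7  65.2] [192.  187.5]
scene teaspoon 0.53 [377.2 -14.7   5.2] [266.1 268.7]
side jar_rack 0.85 [553.1 -84.3  27. ] [3
[... 838 characters left out ...]
rd_bar 0.51 [551.4 -83.4  22.6] [300.9 257.1]
side mug_white 0.93 [ 514.6 -502.9   67.7] [337.8 174.6]
side lemon 0.97 [371.  210.   44.8] [341.7 338.3]
side butter 0.57 [ 390.6 -174.8   36.4] [357.  242.1]
side apple 0.81 [529.3 473.9  69.5] [245.8 417.7]
side teaspoon 0.6 [376.7 -14.2   4.1] [352.9 285.8]
{'t': 1.5, 'qpos': array([69.7, 15.1, 91.9, -0. , 73. , -2.1]), 'qd': array([ 0.1, -0. ,  0. , -0. , -0. ,  0. ]), 'effort': array([  0. , -51.5, -36.8,  -0. ,   0. ,  -0. ]), 'eef_pos': array([210.3, 641.4, 204.2]), 'ee_rot': array([-180. ,    0. ,  161.9]), 'contact_force': array([ 0.5, -1.2,  0.6]), 'moment': array([-0., -0.,  0.]), 'gripper_force': 0.0, 'finger_gap': 85.3211781497262}
```

Run:
```python
import cv2
a=cv2.imread('pics/scene0.png'); b=cv2.imread('pics/side0.png')
cv2.imwrite('pics/v1.png',cv2.resize(a[150:400,150:520],None,fx=2.1,fy=2.1,interpolation=cv2.INTER_CUBIC))
cv2.imwrite('pics/v2.png',cv2.resize(b[120:460,180:460],None,fx=1.75,fy=1.75,interpolation=cv2.INTER_CUBIC))
```

```text
(no output)
```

View pics/v1.png

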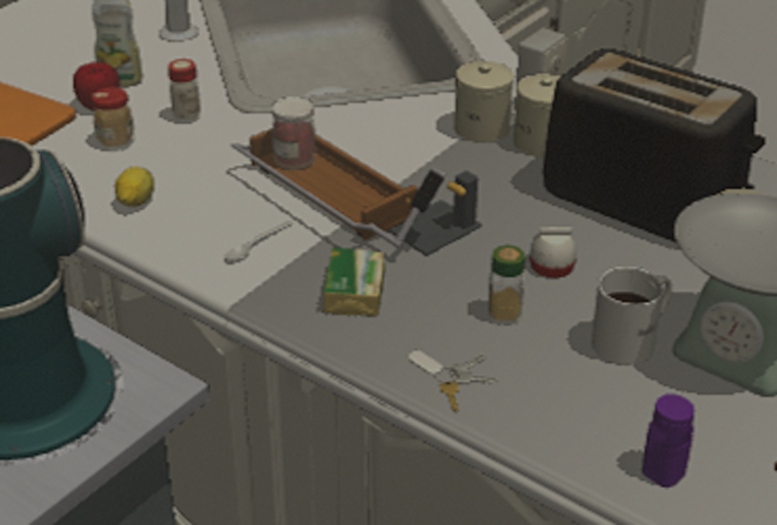

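View pics/v2.png

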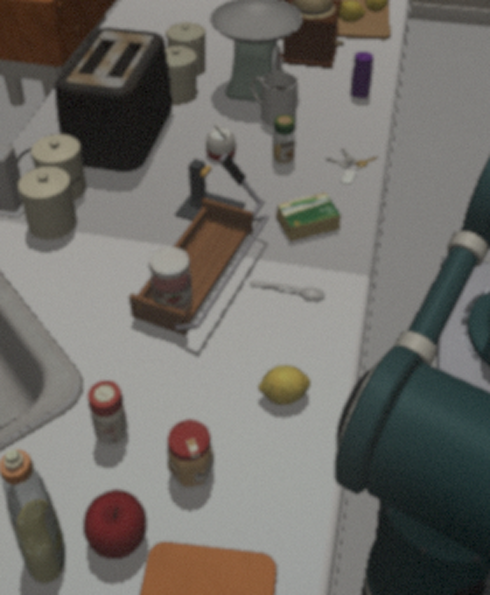

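The scene picture shows four candidates. In scene pixels:
- The red-lidded wide jar at (203,207) is honey_jar.
- The narrow red-capped jar at (236,194) is spice_b.
- The narrow green-capped jar at (391,286), in front of the egg timer, is spice_a.
- The purple look-alike at (468,358) stays where it is.

Next I'll fit the jars and the rack from the depth data.

```bash
cat >> h.py <<'E'
from scipy.optimize import least_squares
def cyl(P,c,R,H,zlo=25):
    m=(np.hypot(P[:,0]-c[0],P[:,1]-c[1])<R+18)&(P[:,2]>zlo)
    Q=P[m]; top=Q[Q[:,2]>H-14]; 
    S=Q[(Q[:,2]<H-25)]
    r=least_squares(lambda p:np.hypot(S[:,0]-p[0],S[:,1]-p[1])-R,c,loss='soft_l1',f_scale=2)
    return r.x,np.sqrt(np.mean(r.fun**2)),len(S),np.percentile(Q[:,2],[95,99]),(top[:,:2].max(0)+top[:,:2].min(0))/2,len(top)
E
python3 - <<'E'
from h import *
np.set_printoptions(precision=1,suppress=True)
D={c:np.load('pics/'+c+'0.npz') for c in ['scene','side']}
W={c:pts(D[c])[0] for c in D}
for n,c,R,H in [('honey',(462,350),30,86),('spice_b',(590,318),23,98),('spice_a',(470,-372),21,99),('jam',(570,65),32.5,114)]:
    for k in W: print(n,k,*cyl(W[k],c,R,H))
# rack board: z 12..28
for k in W:
    P=W[k]; m=(P[:,0]>440)&(P[:,0]<680)&(P[:,1]>-230)&(P[:,1]<140)
    Q=P[m]; b=Q[(Q[:,2]>14)&(Q[:,2]<26)]
    print(k,'table z',np.median(P[(abs(P[:,0]-480)<40)&(abs(P[:,1]-150)<30)][:,2]),len(b),np.median(b[:,2]))
    r=cv2.minAreaRect(b[:,:2].astype(np.float32)); print(r)
    # topdown map
    g=np.zeros((260,390),np.float32)
    for x,y,z in Q:
        i,j=int(680-x),int(140-y)
        if 0<=i<260 and 0<=j<390: g[i,j]=max(g[i,j],z)
    cv2.imwrite(f'pics/td_{k}.png',np.clip(g*2.2,0,255).astype(np.uint8))
a,b=[cv2.imread(f'pics/td_{k}.png') for k in W]
cv2.imwrite('pics/td.png',np.vstack([a,b]))
E
```

```text
honey scene [476.  350.5] 3.500197723725707 185 [89.8 91.9] [470.1 344.9] 177
honey side [470.8 349. ] 1.5342245464964994 236 [88.  88.9] [469.6 351.8] 470
spice_b scene [601.9 314.5] 4.038250506138677 174 [101.6 103.2] [597.6 313.3] 115
spice_b side [597.1 316.9] 1.3036873628512318 245 [ 99.9 101.3] [596. 318.] 300
spice_a scene [ 476.6 -377.4] 2.8887757370200093 254 [102.  104.6] [ 475.6 -378.2] 179
spice_a side [ 474.2 -373.6] 2.7401820579213654 157 [100.7 102.1] [ 474.3 -373.3] 101
jam scene [581.7  68.4] 6.57332165210244 446 [117.1 119.5] [581.4  61.6] 222
jam side [579.4  67.2] 3.502941375079381 348 [115.4 116.6] [577.8  69. ] 345
scene table z 2.0208191806829063 881 21.736150621868546
((574.0552368164062, -58.35673522949219), (335.0032958984375, 156.54486083984375), 75.14044952392578)
side table z -0.2235385325562902 1185 19.95708462573009
((566.051025390625, -46.62294006347656), (334.937255859375, 189.2144012451172), 76.82577514648438)
```

View pics/td.png

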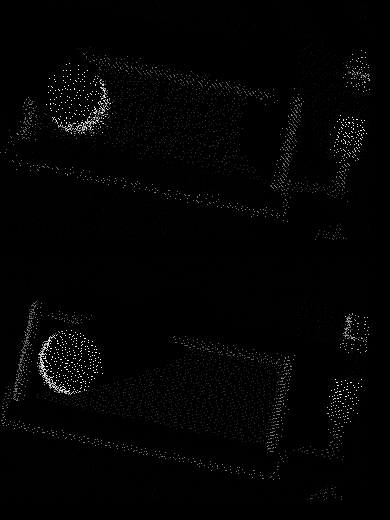

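The top-down height maps show the rack turned by about −10°. The jam jar is at its left end, the lever is at the right, and the guard wire lies along the front. I'll fit the rack pose next.

```bash
cat >> h.py <<'E'
def sdbox(p,lo,hi):
    lo=np.array(lo,float);hi=np.array(hi,float); q=np.abs(p-(lo+hi)/2)-(hi-lo)/2
    return np.linalg.norm(np.maximum(q,0),axis=1)+np.minimum(q.max(1),0)
def toR(P,pose):
    a=np.deg2rad(pose[2]); d=P[:,:2]-pose[:2]
    return np.c_[d@[np.cos(a),np.sin(a)],d@[-np.sin(a),np.cos(a)],P[:,2]-(pose[3] if len(pose)>3 else 0)]
def rack_fit(P,pose0):
    r=toR(P,pose0); m=(abs(r[:,1])<150)&(r[:,0]>-90)&(r[:,0]<60)&(r[:,2]>9)&(r[:,2]<66)
    m&=~((np.hypot(r[:,0]-2,r[:,1]-88)<42)&(r[:,2]>24)); P=P[m]
    def f(p):
        r=toR(P,p); b=[sdbox(r,(-44,-135,0),(45,135,20)),sdbox(r,(37,-135,0),(45,135,45)),sdbox(r,(-44,125,0),(45,135,58)),sdbox(r,(-44,-135,0),(45,-125,58)),
          abs(np.hypot(np.hypot(r[:,0]+74,r[:,2]-51),np.maximum(abs(r[:,1])-140,0))-3.5)]
        return np.min(np.abs(b),0)
    s=least_squares(f,pose0,loss='soft_l1',f_scale=2); return s.x,np.median(s.fun),len(P)
E
python3 - <<'E'
from h import *
import rig
np.set_printoptions(precision=2,suppress=True)
print([n for n in dir(rig) if not n.startswith('__')], getattr(rig,'pinch_z',None))
D={c:np.load('pics/'+c+'0.npz') for c in ['scene','side']}
W={c:pts(D[c])[0] for c in D}
W['both']=np.vstack(list(W.values()))
for k in W:
    for p0 in [(560,-58,-10,0),(568,-45,-12,0)]:
        p,e,n=rack_fit(W[k],p0); print(k,p,e,n)
    for n,c in [('jam',(580,67.5,60)),('honey',(471,350,0)),('sb',(598,316,0)),('sa',(475,-375,0))]: print(n,toR(np.array([c],float),p))
    r=toR(W[k],p); q=r[(r[:,1]<-170)&(r[:,1]>-210)&(r[:,0]>-20)&(r[:,0]<50)&(r[:,2]>40)]; print('lever',q.min(0),q.max(0),np.median(q,0))
E
```

```text
['PlanningError', 'finish_job', 'get_image', 'outline_of', 'pinch_z', 'search_frame', 'sense'] 18.700000000000003
scene [556.78 -61.32 -12.25   2.93] 2.279881360842772 1685
scene [563.57 -28.15 -11.99   2.14] 1.6845071305789752 1695
jam [[-3.79 96.98 57.86]]
honey [[-169.08  350.68   -2.14]]
sb [[-37.79 343.8   -2.14]]
sa [[ -14.61 -357.68   -2.14]]
lever [ -19.48 -197.99   51.37] [  37.23 -170.15  119.32] [  11.89 -183.15   92.47]
side [555.72 -48.69 -12.     0.69] 1.7060103548701804 1845
side [562.15 -18.85 -11.73   0.24] 1.459694946541486 1862
jam [[-0.07 88.17 59.76]]
honey [[-164.22  342.62   -0.24]]
sb [[-32.96 335.14  -0.24]]
sa [[ -12.93 -366.43   -0.24]]
lever [ -19.37 -201.65   56.44] [  39.31 -171.24  120.89] [  11.76 -183.69   92.64]
both [561.37 -27.23 -11.83   1.07] 1.903166677460939 3530
both [561.89 -24.77 -11.86   1.15] 1.9180115171266587 3557
jam [[-1.25 94.02 58.85]]
honey [[-166.    348.07   -1.15]]
sb [[-34.72 340.91  -1.15]]
sa [[ -13.03 -360.62   -1.15]]
lever [ -19.9  -201.01   47.25] [  39.18 -170.34  120.3 ] [  12.83 -183.85   92.13]
```

Run:
```python
from h import *
np.set_printoptions(precision=2,suppress=True)
D={c:np.load('pics/'+c+'0.npz') for c in ['scene','side']}
W={c:pts(D[c])[0] for c in D}
for k in W:
    p=np.array([564,-13,-12,2. if k=='scene' else 0])
    p,e,n=rack_fit(W[k],p); print(k,p,e,n)
    r=toR(W[k],p)
    for nm,m in [('chk',(abs(r[:,0])<40)&(r[:,2]>49)&(r[:,2]<63)&(np.abs(abs(r[:,1])-130)<14))]:
        for s in (1,-1):
            q=r[m&(s*r[:,1]>0)]; print(nm,s,len(q),np.percentile(q[:,1],[2,25,50,75,98]),np.percentile(q[:,2],[50,98]))
    q=r[(abs(r[:,1])<110)&(abs(r[:,0]-40)<20)&(r[:,2]>41)&(r[:,2]<50)]; print('rail',len(q),np.percentile(q[:,0],[2,10,25,50,75,98]))
    q=r[(r[:,1]<-170)&(r[:,1]>-210)&(r[:,0]>0)&(r[:,0]<50)&(r[:,2]>75)]; print('lever',np.percentile(q[:,1],[2,50,98]),np.median(q,0))
    for n,c in [('jam',(580,67.5,60)),('honey',(471,350,0)),('sb',(598,316,0)),('sa',(475,-375,0))]: print(n,toR(np.array([c],float),p))
```

```text
scene [564.13 -18.85 -11.48   2.2 ] 1.718840445942245 1748
chk 1 28 [119.51 126.19 128.31 131.17 134.54] [55.53 59.39]
chk -1 90 [-139.08 -134.69 -131.98 -129.9  -124.56] [55.66 60.59]
rail 112 [32.33 37.23 39.33 42.07 44.71 48.52]
lever [-204.04 -191.88 -177.59] [  17.5  -191.88   98.13]
jam [[-1.64 87.78 57.8 ]]
honey [[-164.69  342.93   -2.2 ]]
sb [[-33.46 334.89  -2.2 ]]
sa [[ -16.45 -366.76   -2.2 ]]
side [562.52 -16.07 -11.69   0.04] 1.148483136139589 2117
chk 1 154 [116.17 127.54 131.78 134.78 137.3 ] [56.29 62.33]
chk -1 95 [-134.15 -129.87 -127.19 -125.11 -121.69] [55.57 60.37]
rail 105 [36.02 37.19 38.48 41.01 43.45 47.31]
lever [-203.05 -185.28 -174.46] [  17.51 -185.28  100.27]
jam [[ 0.19 85.38 59.96]]
honey [[-163.77  339.95   -0.04]]
sb [[-32.52 332.38  -0.04]]
sa [[ -13.01 -369.21   -0.04]]
```

jog_arm(
  rows=[
    {"linear":[-0.5,-0.8,0],"rotation":[0,0,1]},
    {"linear":[-0.5,-0.8,0],"rotation":[0,0,1]},
    {"linear":[-0.5,-0.8,0],"rotation":[0,0,1]},
    {"linear":[-0.5,-0.8,0],"rotation":[0,0,1]},
    {"linear":[-0.5,-0.8,0],"rotation":[0,0,1]},
  ],
  fingers=0,
)

```text
t: 2.0
eef_pos: [214.4, 547.3, 204.2]
ee_rot: [180.0, 0.0, 132.9]
contact_force: [0.6, -0.6, 0.7]
finger_gap: 85.2
gripper_force: 0.0
```

```bash
cat >> h.py <<'E'
def plan(tgt,n,yaw=78.4,nr=None,start=None):
    s=sense() if start is None else None
    p=np.array(s['eef_pos']) if s else np.array(start[:3],float); y=s['ee_rot'][2] if s else start[3]
    nr=nr or n; dy=(yaw-y+180)%360-180; step=(np.array(tgt)-p)/n; out=[]
    for i in range(n):
        a=np.deg2rad(y); ex=np.array([np.cos(a),np.sin(a),0]); ey=np.array([np.sin(a),-np.cos(a),0])
        rz=-np.deg2rad(dy/nr)/0.1 if i<nr else 0
        out.append((np.round([step@ex/20,step@ey/20,-step[2]/20],3).tolist(),round(rz,3)))
        if i<nr: y+=dy/nr
    for o in out: print(o)
RK=np.array([563.3,-17.5,-11.6])
def fromR(x,y):
    a=np.deg2rad(RK[2]); return RK[:2]+[x*np.cos(a)-y*np.sin(a),x*np.sin(a)+y*np.cos(a)]
E
python3 -c "
from h import *
plan((472,350,184),15,nr=10)"
```

```text
([-1.067, 0.181, 0.067], np.float64(0.952))
([-1.045, 0.281, 0.067], np.float64(0.952))
([-1.013, 0.379, 0.067], np.float64(0.952))
([-0.972, 0.474, 0.067], np.float64(0.952))
([-0.923, 0.564, 0.067], np.float64(0.952))
([-0.865, 0.649, 0.067], np.float64(0.952))
([-0.8, 0.729, 0.067], np.float64(0.952))
([-0.727, 0.801, 0.067], np.float64(0.952))
([-0.647, 0.867, 0.067], np.float64(0.952))
([-0.562, 0.924, 0.067], np.float64(0.952))
([-0.472, 0.974, 0.067], 0)
([-0.472, 0.974, 0.067], 0)
([-0.472, 0.974, 0.067], 0)
([-0.472, 0.974, 0.067], 0)
([-0.472, 0.974, 0.067], 0)
```

jog_arm(
  rows=[
    {"linear":[-1,0.18,0],"rotation":[0,0,0.95]},
    {"linear":[-1,0.28,0],"rotation":[0,0,0.95]},
    {"linear":[-1,0.38,0],"rotation":[0,0,0.95]},
    {"linear":[-0.97,0.47,0],"rotation":[0,0,0.95]},
    {"linear":[-0.92,0.56,0],"rotation":[0,0,0.95]},
  ],
)

```text
t: 2.5
eef_pos: [299.2, 484.1, 204.4]
ee_rot: [180.0, -0.0, 105.8]
contact_force: [0.0, 0.0, -0.9]
finger_gap: 85.5
gripper_force: 0.0
```

jog_arm(
  rows=[
    {"linear":[-0.87,0.65,0],"rotation":[0,0,0.95]},
    {"linear":[-0.8,0.73,0],"rotation":[0,0,0.95]},
    {"linear":[-0.73,0.8,0],"rotation":[0,0,0.95]},
    {"linear":[-0.65,0.87,0],"rotation":[0,0,0.95]},
    {"linear":[-0.56,0.92,0],"rotation":[0,0,0.95]},
  ],
)

```text
t: 3.0
eef_pos: [385.6, 418.7, 204.4]
ee_rot: [180.0, -0.0, 78.5]
contact_force: [0.3, -0.1, -0.7]
finger_gap: 85.1
gripper_force: 0.0
```

jog_arm(
  rows=[
    {"linear":[-0.5,0.97,0],"rotation":[0,0,0]},
    {"linear":[-0.5,0.97,0],"rotation":[0,0,0]},
    {"linear":[-0.5,0.97,0],"rotation":[0,0,0]},
    {"linear":[-0.5,0.97,0],"rotation":[0,0,0]},
    {"linear":[0,0,0],"rotation":[0,0,0]},
  ],
)

```text
t: 3.5
eef_pos: [455.0, 363.4, 204.3]
ee_rot: [179.9, 0.0, 78.6]
contact_force: [-0.4, 0.2, 0.0]
finger_gap: 85.4
gripper_force: 0.0
```

```bash
cat >> h.py <<'E'
from scipy.spatial.transform import Rotation as Ro
def wrist(name=None):
    s=sense(); d=get_image('wrist'); K=d['mtx']; z=d['depth']
    v,u=np.nonzero(z>0); zz=z[v,u]; a=(u-K[0,2])/K[0,0]; b=(v-K[1,2])/K[1,1]; r=np.hypot(a,b)+1e-9
    t=np.tan(r)/r; ok=r<1.3; c=np.c_[a*t*zz,b*t*zz,zz,np.ones(len(zz))][ok]
    T=np.eye(4); T[:3,:3]=Ro.from_euler('xyz',s['ee_rot'],degrees=True).as_matrix(); T[:3,3]=s['eef_pos']
    if name: save(name,d['img'])
    return (T@d['T_tool_cam']@c.T).T[:,:3],d,T
E
python3 - <<'E'
from h import *
np.set_printoptions(precision=1,suppress=True)
print(sense()['eef_pos'],sense()['ee_rot'])
P,d,T=wrist('w0'); print(d['T_tool_cam'],len(P))
for n,c,R,H in [('honey',(471,350),30,86),('spice_b',(597.5,316.5),23,98),('jam',(580,67),32.5,114)]:
    m=np.hypot(P[:,0]-c[0],P[:,1]-c[1])<R+15
    q=P[m]; t=q[q[:,2]>H-10]; print(n,len(t),np.median(t[:,2]) if len(t) else 0,cyl(P,c,R,H) if len(t)>5 else '', cv2.minEnclosingCircle(t[:,:2].astype(np.float32)) if len(t) else '')
m=P[:,2]<12; print('table',np.median(P[m&(abs(P[:,0]-472)<150)][:,2]))
E
```

```text
[455.  363.4 204.3] [179.9   0.   78.6]
[[  -0.    -1.    -0.3   76.4]
 [   1.    -0.    -0.    -0.7]
 [   0.    -0.3    1.  -170.1]
 [   0.     0.     0.     1. ]] 305753
honey 30822 313.30318940745565 (array([470.5, 349.5]), np.float64(1.2791891727629234), 452, array([333.1, 336.1]), array([477.2, 356.1]), 34058) ((475.5479431152344, 360.224853515625), 43.445987701416016)
spice_b 2020 98.5449433213625 (array([597.6, 317.5]), np.float64(0.7657935870461886), 1070, array([ 99.7, 100.3]), array([595.9, 318.7]), 2138) ((596.5114135742188, 318.172119140625), 23.230087280273438)
jam 844 113.90444111514083 (array([578. ,  67.7]), np.float64(0.5621661229640447), 25, array([115.2, 115.7]), array([587.9,  69.6]), 848) ((582.3521728515625, 69.5926742553711), 31.658920288085938)
table 0.4378387568448261
```

jog_arm(
  rows=[
    {"linear":[-0.51,0.92,0.5],"rotation":[0,0,0]},
    {"linear":[0,0,1],"rotation":[0,0,0]},
    {"linear":[0,0,1],"rotation":[0,0,0]},
    {"linear":[0,0,1],"rotation":[0,0,0]},
    {"linear":[0,0,1],"rotation":[0,0,0]},
  ],
)

```text
t: 4.05
eef_pos: [468.5, 352.1, 113.6]
ee_rot: [-180.0, -0.0, 78.8]
contact_force: [0.6, -0.8, 0.1]
finger_gap: 85.4
gripper_force: 0.0
```

jog_arm(
  rows=[
    {"linear":[0,0,1],"rotation":[0,0,0]},
    {"linear":[0,0,1],"rotation":[0,0,0]},
    {"linear":[0,0,1],"rotation":[0,0,0]},
    {"linear":[0,0,1],"rotation":[0,0,0]},
    {"linear":[0,0,0],"rotation":[0,0,0]},
  ],
)

```text
t: 4.55
eef_pos: [466.0, 350.3, 31.0]
ee_rot: [-179.7, 0.3, 78.8]
contact_force: [-0.9, -0.5, 0.5]
finger_gap: 85.3
gripper_force: 0.0
```

jog_arm(
  rows=[
    {"linear":[0,0,0],"rotation":[0,0,0]},
    {"linear":[0,0,0],"rotation":[0,0,0]},
    {"linear":[0,0,0],"rotation":[0,0,0]},
    {"linear":[0,0,0],"rotation":[0,0,0]},
    {"linear":[0,0,0],"rotation":[0,0,0]},
  ],
  fingers=1,
)

```text
t: 5.05
eef_pos: [470.7, 352.3, 36.3]
ee_rot: [179.9, -0.2, 78.8]
contact_force: [0.9, -0.3, 6.1]
finger_gap: 54.3
gripper_force: 63.3
```

jog_arm(
  rows=[
    {"linear":[0,0,-0.8],"rotation":[0,0,0]},
    {"linear":[0,0,-1],"rotation":[0,0,0]},
    {"linear":[0,0,-1],"rotation":[0,0,0]},
    {"linear":[-0.5,0.3,-1],"rotation":[0,0,0]},
    {"linear":[-1,0.6,-1],"rotation":[0,0,0]},
  ],
)

```text
t: 5.55
eef_pos: [479.9, 318.7, 130.9]
ee_rot: [-179.9, 0.0, 78.9]
contact_force: [1.1, 0.3, -4.5]
finger_gap: 54.3
gripper_force: 64.6
```

jog_arm(
  rows=[
    {"linear":[-1,0.6,-1],"rotation":[0,0,0]},
    {"linear":[-1,0.6,-1],"rotation":[0,0,0]},
    {"linear":[-1,0.6,-1],"rotation":[0,0,0]},
    {"linear":[-1,0.6,0],"rotation":[0,0,0]},
    {"linear":[-1,0.7,0],"rotation":[0,0,0]},
  ],
)

```text
t: 6.05
eef_pos: [522.3, 207.3, 191.4]
ee_rot: [180.0, -0.0, 78.8]
contact_force: [0.5, 0.2, -4.1]
finger_gap: 54.2
gripper_force: 64.6
```

jog_arm(
  rows=[
    {"linear":[-1,0.7,0],"rotation":[0,0,0]},
    {"linear":[-1,0.7,0],"rotation":[0,0,0]},
    {"linear":[-1,0.7,0],"rotation":[0,0,0]},
    {"linear":[0,0,0],"rotation":[0,0,0]},
    {"linear":[0,0,0],"rotation":[0,0,0]},
  ],
)

```text
t: 6.55
eef_pos: [551.2, 140.6, 189.9]
ee_rot: [-179.9, 0.0, 78.7]
contact_force: [-1.2, -0.6, -4.7]
finger_gap: 54.1
gripper_force: 64.6
```

Run:
```python
from h import *
np.set_printoptions(precision=2,suppress=True)
s=sense(); print(s['eef_pos'],s['ee_rot'],s['finger_gap'])
P,d,T=wrist('w1'); np.savez('pics/w1.npz',P=P)
P=P[P[:,2]<130]
print('table',np.median(P[P[:,2]<12][:,2]))
for p0 in [(563.3,-17.5,-11.6,0),(563,-14,-11.6,0)]:
    p,e,n=rack_fit(P,p0); print(p,e,n)
r=toR(P,p); 
for s in (1,-1):
    q=r[(abs(r[:,0])<40)&(r[:,2]>55)&(r[:,2]<63)&(np.abs(s*r[:,1]-130)<14)]; print(len(q),np.percentile(q[:,1],[2,50,98]) if len(q) else '')
q=r[(abs(r[:,1])<120)&(abs(r[:,0]-40)<20)&(r[:,2]>42)&(r[:,2]<50)]; print('rail',len(q),np.percentile(q[:,0],[2,50,98]),q[:,1].min(),q[:,1].max())
j=cyl(P,(580,67.5),32.5,114,40); print(j, toR(np.array([[*j[0],0]]),p))
```

```text
[551.21 140.63 189.95] [-179.91    0.01   78.68] 54.06343969661925
table 0.15527959298992755
[563.73 -15.76 -11.97   0.51] 0.4063566939531995 4291
[563.76 -15.76 -11.99   0.51] 0.40570330945497624 4228
524 [125.79 131.12 135.09]
0 
rail 491 [35.7  39.94 45.27] -64.1715857134178 119.97990496353086
(array([590.8 ,  68.19]), np.float64(7.814399007034436), 1083, array([114.43, 115.37]), array([599.74,  86.42]), 327) [[ 9.   87.74 -0.51]]
```

View pics/w1.png

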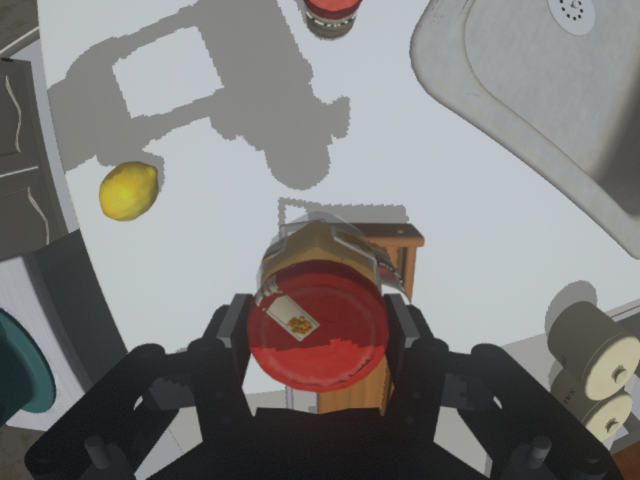

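```bash
sed -i 's/^RK=.*/RK=np.array([563.75,-15.8,-12.0])/' h.py
python3 - <<'E'
from h import *
np.set_printoptions(precision=2,suppress=True)
P=np.load('pics/w1.npz')['P']; s=sense(); p=s['eef_pos']
q=P[np.hypot(P[:,0]-p[0],P[:,1]-p[1])<45]; t=q[(q[:,2]>232)&(q[:,2]<246)]; print(len(t),np.percentile(t[:,2],[5,50,95]))
t=t[abs(t[:,2]-np.median(t[:,2]))<2]
print(cv2.minEnclosingCircle(t[:,:2].astype(np.float32)),p)
r=toR(t,RK); print(np.percentile(r,[1,99],axis=0), toR(np.array([p]),RK))
jm=np.array([[579,67.5,0]]); print(toR(jm,RK),fromR(2.5,15))
E
```

```text
16219 [235.79 240.37 241.94]
((551.8942260742188, 147.30642700195312), 40.86058807373047) [551.13 141.2  189.95]
[[-73.96 125.83 238.69]
 [-17.99 176.54 242.07]] [[-44.98 150.94 189.95]]
[[-2.4  84.65  0.  ]] [569.31  -1.65]
```

jog_arm(
  rows=[
    {"linear":[-0.95,0.34,0],"rotation":[0,0,0.12]},
    {"linear":[-0.95,0.34,0],"rotation":[0,0,0]},
    {"linear":[-0.95,0.34,0],"rotation":[0,0,0]},
    {"linear":[-0.95,0.34,0],"rotation":[0,0,0]},
    {"linear":[-0.95,0.34,0],"rotation":[0,0,0]},
  ],
)

```text
t: 7.1
eef_pos: [565.2, 41.7, 190.1]
ee_rot: [-180.0, -0.0, 78.2]
contact_force: [1.2, -0.2, -4.8]
finger_gap: 54.1
gripper_force: 64.6
```

jog_arm(
  rows=[
    {"linear":[-0.95,0.34,0],"rotation":[0,0,0]},
    {"linear":[-0.95,0.34,0],"rotation":[0,0,0]},
    {"linear":[0,0,0],"rotation":[0,0,0]},
    {"linear":[0,0,0],"rotation":[0,0,0]},
    {"linear":[0,0,0],"rotation":[0,0,0]},
  ],
)

```text
t: 7.6
eef_pos: [570.9, 2.4, 190.1]
ee_rot: [-180.0, -0.0, 78.1]
contact_force: [-0.6, 0.2, -3.9]
finger_gap: 54.2
gripper_force: 64.6
```

```bash
cat >> h.py <<'E'
def where():
    s=sense(); print('rack TCP',toR(np.array([s['eef_pos']]),RK)[0].round(1),'rot',s['ee_rot'].round(2),'gap',round(s['finger_gap'],1),'t',s['t'])
E
python3 - <<'E'
from h import *
np.set_printoptions(precision=2,suppress=True)
where()
P,d,T=wrist('w2')
p,e,n=rack_fit(P,(*RK,.5)); print(p,e,n)
q=P[np.hypot(P[:,0]-580,P[:,1]-67.5)<45]; t=q[(q[:,2]>111)&(q[:,2]<118)]; r=toR(t,RK); print('jam',len(t),np.percentile(r,[.5,50,99.5],axis=0))
S=cyl(P,(579,67.5),32.5,114,50); print(S)
for c in ['scene','side']:
    d=get_image(c); save(c+'2',d['img'])
    Q=pts(d)[0]; r=toR(Q,RK); m=(abs(r[:,0])<50)&(r[:,1]>-40)&(r[:,1]<70)&(r[:,2]>145)&(r[:,2]<185); q=Q[m]
    f=least_squares(lambda p:np.hypot(q[:,0]-p[0],q[:,1]-p[1])-29.5,sense()['eef_pos'][:2],loss='soft_l1',f_scale=2)
    print(c,m.sum(),toR(np.array([[*f.x,0]]),RK),np.median(abs(f.fun)))
E
```

```text
rack TCP [  3.2  19.3 190.1] rot [-179.96   -0.03   78.14] gap 54.2 t 7.6
[563.81 -15.13 -11.52   0.28] 0.5198315286175266 9289
jam 6763 [[-31.77  56.33 111.71]
 [ -2.05  85.93 113.9 ]
 [ 27.54 115.08 116.19]]
(array([581.86,  82.06]), np.float64(3.211687282402269), 689, array([318.32, 320.06]), array([579.65,  58.39]), 19571)
scene 171 [[ 8.27 18.1   0.  ]] 1.8957873129169585
side 186 [[ 3.81 16.47  0.  ]] 1.104836073132967
```

jog_arm(
  rows=[
    {"linear":[-0.1,0.05,1],"rotation":[0,0,0]},
    {"linear":[0,0,1],"rotation":[0,0,0]},
    {"linear":[0,0,1],"rotation":[0,0,0]},
    {"linear":[0,0,1],"rotation":[0,0,0]},
    {"linear":[0,0,1],"rotation":[0,0,0]},
  ],
)

```text
t: 8.25
eef_pos: [571.9, -0.3, 89.6]
ee_rot: [180.0, -0.0, 78.1]
contact_force: [0.5, 0.4, -4.1]
finger_gap: 54.2
gripper_force: 64.7
```

jog_arm(
  rows=[
    {"linear":[0,0,0.8],"rotation":[0,0,0]},
    {"linear":[0,0,0.4],"rotation":[0,0,0]},
    {"linear":[0,0,0.2],"rotation":[0,0,0]},
    {"linear":[0,0,0],"rotation":[0,0,0]},
    {"linear":[0,0,0],"rotation":[0,0,0]},
  ],
)

```text
t: 8.75
eef_pos: [572.8, -1.0, 63.1]
ee_rot: [179.9, -0.0, 78.1]
contact_force: [-0.1, -0.7, -3.3]
finger_gap: 54.3
gripper_force: 64.6
```

jog_arm(
  rows=[
    {"linear":[0,0,0.15],"rotation":[0,0,0]},
    {"linear":[0,0,0.1],"rotation":[0,0,0]},
    {"linear":[0,0,0],"rotation":[0,0,0]},
    {"linear":[0,0,0],"rotation":[0,0,0]},
  ],
)

```text
t: 9.15
eef_pos: [571.8, -0.9, 57.2]
ee_rot: [180.0, 0.0, 78.1]
contact_force: [0.8, -0.6, -3.9]
finger_gap: 54.3
gripper_force: 64.6
```

jog_arm(
  rows=[
    {"linear":[0,0,0.07],"rotation":[0,0,0]},
    {"linear":[0,0,0],"rotation":[0,0,0]},
  ],
)

```text
t: 9.35
eef_pos: [572.2, -1.0, 56.4]
ee_rot: [180.0, -0.0, 78.1]
contact_force: [-1.4, 0.9, -0.3]
finger_gap: 54.2
gripper_force: 64.9
```

jog_arm(
  rows=[
    {"linear":[0,0,0.02],"rotation":[0,0,0]},
    {"linear":[0,0,0],"rotation":[0,0,0]},
    {"linear":[0,0,0],"rotation":[0,0,0]},
    {"linear":[0,0,0],"rotation":[0,0,0]},
    {"linear":[0,0,0],"rotation":[0,0,0]},
  ],
  fingers=0,
)

```text
t: 9.85
eef_pos: [572.0, -0.9, 55.5]
ee_rot: [180.0, -0.0, 78.1]
contact_force: [0.0, -0.4, 0.1]
finger_gap: 85.2
gripper_force: 0.0
```

jog_arm(
  rows=[
    {"linear":[0,0,-0.5],"rotation":[0,0,0]},
    {"linear":[0,0,-1],"rotation":[0,0,0]},
    {"linear":[0,0,-1],"rotation":[0,0,0]},
    {"linear":[0,0,-1],"rotation":[0,0,0]},
    {"linear":[0,0,-1],"rotation":[0,0,0]},
  ],
)

```text
t: 10.35
eef_pos: [572.0, -0.9, 147.0]
ee_rot: [180.0, -0.0, 78.1]
contact_force: [-0.1, 0.5, 0.3]
finger_gap: 85.3
gripper_force: 0.0
```

jog_arm(
  rows=[
    {"linear":[0,0,-1],"rotation":[0,0,0]},
    {"linear":[0.8,0,-1],"rotation":[0,0,0]},
    {"linear":[1,0,0],"rotation":[0,0,0]},
    {"linear":[1,0,0],"rotation":[0,0,0]},
    {"linear":[1,0,0],"rotation":[0,0,0]},
  ],
)

```text
t: 10.85
eef_pos: [588.0, 74.1, 186.7]
ee_rot: [179.9, -0.0, 78.1]
contact_force: [0.6, 0.0, -0.0]
finger_gap: 85.0
gripper_force: 0.0
```

```bash
cat >> h.py <<'E'
def lid(P,c,H,R,tol=4):
    q=P[np.hypot(P[:,0]-c[0],P[:,1]-c[1])<R+15]; t=q[abs(q[:,2]-H)<tol]; r=toR(t,RK)
    return len(t),np.percentile(r,[.5,99.5],axis=0).mean(0),np.ptp(np.percentile(r,[.5,99.5],axis=0),axis=0)
E
sed -i 's/^RK=.*/RK=np.array([563.8,-15.4,-11.8])/' h.py
python3 - <<'E'
from h import *
np.set_printoptions(precision=2,suppress=True)
where()
P,d,T=wrist('w3'); Q=P[P[:,2]<130]
p,e,n=rack_fit(Q,(*RK,.5)); print(p,e,n)
print('jam',lid(Q,(580,67.5),114,32)); print('honey',lid(Q,fromR(2.5,15),106,30)); print('b',lid(Q,(597.5,317.6),98,23),cyl(Q,(597.5,317.6),23,98))
plan((597.5,317.6,170),16,yaw=78)
E
```

```text
rack TCP [  5.4  92.6 186.7] rot [179.91  -0.03  78.06] gap 85.0 t 10.85
[563.34 -15.49 -11.78   0.4 ] 0.48285116581489085 13108
jam (5971, array([ -1.87,  85.69, 113.29]), array([59.16, 59.67,  5.49]))
honey (3434, array([  5.7 ,  16.24, 105.37]), array([53.08, 53.21,  6.18]))Traceback (most recent call last):
  File "<stdin>", line 6, in <module>
  File "h.py", line 56, in lid
    return len(t),np.percentile(r,[.5,99.5],axis=0).mean(0),np.ptp(np.percentile(r,[.5,99.5],axis=0),axis=0)
                  ~~~~~~~~~~~~~^^^^^^^^^^^^^^^^^^^^
    return _quantile_unchecked(
        a, q, axis, out, overwrite_input, method, keepdims, weights)
    return _ureduce(a,
                    func=_quantile_ureduce_func,
    ...<5 lines>...
                    overwrite_input=overwrite_input,
                    method=method)
    r = func(a, **kwargs)
    result = _quantile(arr,
                       quantiles=q,
    ...<2 lines>...
                       out=out,
                       weights=wgt)
    slices_having_nans = np.isnan(arr[-1, ...])
                                  ~~~^^^^^^^^^
IndexError: index -1 is out of bounds for axis 0 with size 0
```

jog_arm(
  rows=[
    {"linear":[1,-0.17,0],"rotation":[0,0,0]},
    {"linear":[1,-0.17,0],"rotation":[0,0,0]},
    {"linear":[1,-0.17,0],"rotation":[0,0,0]},
    {"linear":[1,-0.17,0],"rotation":[0,0,0]},
    {"linear":[1,-0.17,0],"rotation":[0,0,0]},
  ],
)

```text
t: 11.4
eef_pos: [591.6, 175.3, 186.1]
ee_rot: [180.0, -0.0, 78.1]
contact_force: [0.4, -0.6, 0.1]
finger_gap: 85.4
gripper_force: 0.0
```

jog_arm(
  rows=[
    {"linear":[1,-0.17,0],"rotation":[0,0,0]},
    {"linear":[1,-0.17,0],"rotation":[0,0,0]},
    {"linear":[1,-0.17,0],"rotation":[0,0,0]},
    {"linear":[0,0,0],"rotation":[0,0,0]},
    {"linear":[0,0,0],"rotation":[0,0,0]},
  ],
)

```text
t: 11.9
eef_pos: [594.0, 235.8, 185.6]
ee_rot: [180.0, 0.0, 78.1]
contact_force: [-0.6, -0.0, -0.1]
finger_gap: 85.4
gripper_force: 0.0
```

Run:
```python
from h import *
np.set_printoptions(precision=2,suppress=True)
where(); print(sense()['eef_pos'])
P,d,T=wrist('w4'); Q=P[P[:,2]<130]
print('b',cyl(Q,(597.5,317.6),23,98))
t=Q[(np.hypot(Q[:,0]-597.5,Q[:,1]-317.6)<36)&(abs(Q[:,2]-98)<4)]; print((t.max(0)+t.min(0))/2,np.ptp(t,axis=0))
plan((597.5,317.6,sense()['eef_pos'][2]),4,yaw=78)
cv2.imwrite('pics/w4c.png',cv2.cvtColor(cv2.resize(d['img'][0:300,170:470],None,fx=2,fy=2),cv2.COLOR_RGB2BGR))
```

```text
rack TCP [-21.8 252.  185.6] rot [179.99   0.03  78.14] gap 85.4 t 11.9
[593.97 235.77 185.58]
b (array([597.5, 317.6]), np.float64(nan), 0, array([100.02, 100.57]), array([597.42, 317.7 ]), 3198)
[597.04 317.95  98.03] [44.6  42.86  6.49]
([1.016, -0.168, -0.0], np.float64(0.005))
([1.016, -0.169, -0.0], np.float64(0.005))
([1.016, -0.169, -0.0], np.float64(0.005))
([1.016, -0.17, -0.0], np.float64(0.005))
  return _methods._mean(a, axis=axis, dtype=dtype,
  ret = ret.dtype.type(ret / rcount)
```

View pics/w4c.png

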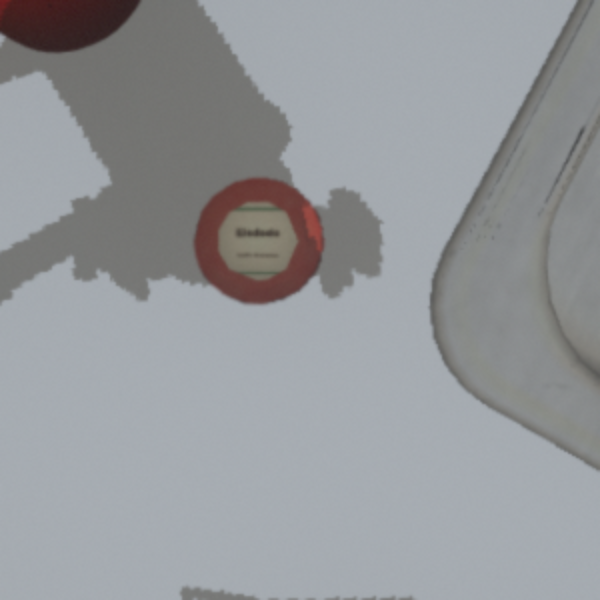

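The enlarged crop shows the narrow jar with the flat red cap at crop (260,240), with nothing beside it that the fingers could hit. This is spice_b.

jog_arm(
  rows=[
    {"linear":[1,-0.17,0],"rotation":[0,0,0]},
    {"linear":[1,-0.17,0],"rotation":[0,0,0]},
    {"linear":[1,-0.17,0],"rotation":[0,0,0]},
    {"linear":[1,-0.17,0],"rotation":[0,0,0]},
    {"linear":[0,0,1],"rotation":[0,0,0]},
  ],
)

```text
t: 12.45
eef_pos: [599.4, 321.8, 168.9]
ee_rot: [179.7, -0.3, 78.2]
contact_force: [0.2, 0.0, 0.1]
finger_gap: 85.3
gripper_force: 0.0
```

jog_arm(
  rows=[
    {"linear":[0,0,1],"rotation":[0,0,0]},
    {"linear":[0,0,1],"rotation":[0,0,0]},
    {"linear":[0,0,1],"rotation":[0,0,0]},
    {"linear":[0,0,1],"rotation":[0,0,0]},
    {"linear":[0,0,1],"rotation":[0,0,0]},
  ],
)

```text
t: 12.95
eef_pos: [597.1, 318.3, 64.4]
ee_rot: [-180.0, -0.0, 78.1]
contact_force: [0.1, -0.6, -0.5]
finger_gap: 85.3
gripper_force: 0.0
```

jog_arm(
  rows=[
    {"linear":[0,0,0.7],"rotation":[0,0,0]},
    {"linear":[0,0,0],"rotation":[0,0,0]},
    {"linear":[0,0,0],"rotation":[0,0,0]},
  ],
)

```text
t: 13.25
eef_pos: [597.2, 317.3, 51.4]
ee_rot: [-180.0, 0.0, 78.1]
contact_force: [-0.5, -0.1, -0.7]
finger_gap: 85.6
gripper_force: 0.0
```

jog_arm(
  rows=[
    {"linear":[0,0,0],"rotation":[0,0,0]},
    {"linear":[0,0,0],"rotation":[0,0,0]},
    {"linear":[0,0,0],"rotation":[0,0,0]},
    {"linear":[0,0,0],"rotation":[0,0,0]},
    {"linear":[0,0,0],"rotation":[0,0,0]},
  ],
  fingers=1,
)

```text
t: 13.75
eef_pos: [598.3, 317.2, 53.1]
ee_rot: [179.9, -0.1, 78.1]
contact_force: [0.2, -0.3, 6.1]
finger_gap: 43.4
gripper_force: 61.6
```

jog_arm(
  rows=[
    {"linear":[0,0,-0.7],"rotation":[0,0,0]},
    {"linear":[0,0,-1],"rotation":[0,0,0]},
    {"linear":[0,0,-1],"rotation":[0,0,0]},
    {"linear":[-0.5,0,-1],"rotation":[0,0,0]},
    {"linear":[-1,0.12,-1],"rotation":[0,0,0]},
  ],
)

```text
t: 14.25
eef_pos: [592.8, 287.4, 146.3]
ee_rot: [-180.0, -0.0, 78.2]
contact_force: [0.1, -0.3, -1.0]
finger_gap: 42.8
gripper_force: 61.0
```

jog_arm(
  rows=[
    {"linear":[-1,0.12,-1],"rotation":[0,0,0]},
    {"linear":[-1,0.12,-1],"rotation":[0,0,0]},
    {"linear":[-1,0.12,-0.7],"rotation":[0,0,0]},
    {"linear":[-1,0.12,0],"rotation":[0,0,0]},
    {"linear":[-1,0.12,0],"rotation":[0,0,0]},
  ],
)

```text
t: 14.75
eef_pos: [584.1, 185.1, 199.4]
ee_rot: [180.0, 0.0, 78.1]
contact_force: [-0.6, 0.9, -0.8]
finger_gap: 42.7
gripper_force: 61.0
```

jog_arm(
  rows=[
    {"linear":[-1,0.12,0],"rotation":[0,0,0]},
    {"linear":[-1,0.12,0],"rotation":[0,0,0]},
    {"linear":[-1,0.12,0],"rotation":[0,0,0]},
    {"linear":[-1,0.12,0],"rotation":[0,0,0]},
    {"linear":[-1,0.12,0],"rotation":[0,0,0]},
  ],
)

```text
t: 15.25
eef_pos: [574.2, 84.6, 197.8]
ee_rot: [-179.9, 0.0, 78.1]
contact_force: [0.1, 0.2, -0.7]
finger_gap: 42.8
gripper_force: 61.0
```

jog_arm(
  rows=[
    {"linear":[-1,0.12,0],"rotation":[0,0,0]},
    {"linear":[-1,0.12,0],"rotation":[0,0,0]},
    {"linear":[-1,0.12,0],"rotation":[0,0,0]},
    {"linear":[-1,0.12,0],"rotation":[0,0,0]},
    {"linear":[-1,0.12,0],"rotation":[0,0,0]},
  ],
)

```text
t: 15.75
eef_pos: [565.2, -15.5, 197.8]
ee_rot: [-179.9, 0.0, 78.1]
contact_force: [-0.0, 0.3, -2.0]
finger_gap: 43.2
gripper_force: 61.0
```

jog_arm(
  rows=[
    {"linear":[-1,0.12,0],"rotation":[0,0,0]},
    {"linear":[-1,0.12,0],"rotation":[0,0,0]},
    {"linear":[-0.4,0.12,0],"rotation":[0,0,0]},
    {"linear":[0,0,0],"rotation":[0,0,0]},
    {"linear":[0,0,0],"rotation":[0,0,0]},
  ],
)

```text
t: 16.25
eef_pos: [563.4, -62.3, 198.8]
ee_rot: [-179.9, -0.0, 78.1]
contact_force: [-0.2, 1.0, -2.0]
finger_gap: 42.8
gripper_force: 61.0
```

Run:
```python
from h import *
np.set_printoptions(precision=2,suppress=True)
where(); z=sense()['eef_pos'][2]
P,d,T=wrist('w5')
Q=P[P[:,2]<130]; print(rack_fit(Q,(*RK,.5)))
print('jam',lid(Q,(580,67.5),114,32)); print('honey',lid(Q,fromR(5,16),106,30))
print('b',lid(P,sense()['eef_pos'],z-52+98,23,6))
```

```text
rack TCP [  9.2 -46.  198.8] rot [-179.94   -0.03   78.05] gap 42.8 t 16.25
(array([563.67, -15.51, -11.73,   0.3 ]), np.float64(0.5168519947215273), 13234)
jam (6177, array([ -1.88,  84.43, 113.47]), array([59.41, 59.1 ,  5.34]))
honey (4819, array([  5.63,  22.08, 106.09]), array([52.82, 65.81,  5.54]))
b (10156, array([  8.42, -44.62, 244.71]), array([67.12, 42.86, 11.26]))
```

jog_arm(
  rows=[
    {"linear":[0.04,0.1,1],"rotation":[0,0,0]},
    {"linear":[0,0,1],"rotation":[0,0,0]},
    {"linear":[0,0,1],"rotation":[0,0,0]},
    {"linear":[0,0,1],"rotation":[0,0,0]},
    {"linear":[0,0,1],"rotation":[0,0,0]},
  ],
)

```text
t: 16.8
eef_pos: [566.0, -61.0, 98.7]
ee_rot: [180.0, -0.0, 78.2]
contact_force: [-0.7, 0.5, -1.4]
finger_gap: 42.9
gripper_force: 61.0
```

jog_arm(
  rows=[
    {"linear":[0,0,0.7],"rotation":[0,0,0]},
    {"linear":[0,0,0.4],"rotation":[0,0,0]},
    {"linear":[0,0,0],"rotation":[0,0,0]},
    {"linear":[0,0,0],"rotation":[0,0,0]},
  ],
)

```text
t: 17.2
eef_pos: [566.5, -62.1, 78.0]
ee_rot: [179.9, -0.0, 78.1]
contact_force: [0.1, -0.2, -0.8]
finger_gap: 43.0
gripper_force: 61.0
```

jog_arm(
  rows=[
    {"linear":[0,0,0.15],"rotation":[0,0,0]},
    {"linear":[0,0,0.05],"rotation":[0,0,0]},
    {"linear":[0,0,0],"rotation":[0,0,0]},
  ],
)

```text
t: 17.5
eef_pos: [566.1, -62.3, 73.7]
ee_rot: [180.0, -0.0, 78.1]
contact_force: [-0.0, 0.5, -0.4]
finger_gap: 42.6
gripper_force: 61.0
```

jog_arm(
  rows=[
    {"linear":[0,0,0.05],"rotation":[0,0,0]},
    {"linear":[0,0,0],"rotation":[0,0,0]},
  ],
)

```text
t: 17.7
eef_pos: [566.2, -62.3, 73.1]
ee_rot: [180.0, 0.0, 78.1]
contact_force: [-1.7, 0.6, 2.6]
finger_gap: 42.9
gripper_force: 61.2
```

jog_arm(
  rows=[
    {"linear":[0,0,0],"rotation":[0,0,0]},
    {"linear":[0,0,0],"rotation":[0,0,0]},
    {"linear":[0,0,0],"rotation":[0,0,0]},
    {"linear":[0,0,0],"rotation":[0,0,0]},
    {"linear":[0,0,-0.5],"rotation":[0,0,0]},
  ],
  fingers=0,
)

```text
t: 18.2
eef_pos: [564.3, -62.0, 81.0]
ee_rot: [-179.8, 0.0, 78.1]
contact_force: [0.2, 0.7, 0.9]
finger_gap: 85.3
gripper_force: 0.0
```

jog_arm(
  rows=[
    {"linear":[0,0,-1],"rotation":[0,0,0]},
    {"linear":[0,0,-1],"rotation":[0,0,0]},
    {"linear":[0,0,-1],"rotation":[0,0,0]},
    {"linear":[0,0,-1],"rotation":[0,0,0]},
    {"linear":[0,0,-1],"rotation":[0,0,0]},
  ],
)

```text
t: 18.7
eef_pos: [566.0, -62.2, 184.1]
ee_rot: [180.0, -0.0, 78.1]
contact_force: [0.0, 0.3, -0.7]
finger_gap: 85.3
gripper_force: 0.0
```

jog_arm(
  rows=[
    {"linear":[-1,-0.06,-0.4],"rotation":[0,0,0]},
    {"linear":[-1,-0.06,0],"rotation":[0,0,0]},
    {"linear":[-1,-0.06,0],"rotation":[0,0,0]},
    {"linear":[-1,-0.06,0],"rotation":[0,0,0]},
    {"linear":[-1,-0.06,0],"rotation":[0,0,0]},
  ],
)

```text
t: 19.2
eef_pos: [539.3, -159.6, 191.4]
ee_rot: [179.9, 0.0, 78.1]
contact_force: [1.0, 0.1, -0.8]
finger_gap: 85.4
gripper_force: 0.0
```

Run:
```python
from h import *
np.set_printoptions(precision=2,suppress=True)
where(); print(sense()['eef_pos'])
P,d,T=wrist('w6'); Q=P[P[:,2]<130]
print(rack_fit(Q,(*RK,.5)))
print('honey',lid(Q,fromR(5,16),106,22)); print('b',lid(Q,fromR(11,-45),118,20))
r=toR(Q,RK)
for nm,y in (('b',-45),('h',16)):
    m=(abs(r[:,0])<40)&(abs(r[:,1]-y)<40)&(r[:,2]>24)&(r[:,2]<124); print(nm, m.sum())
```

```text
rack TCP [   5.5 -146.1  191.4] rot [179.94   0.01  78.09] gap 85.4 t 19.2
[ 539.29 -159.56  191.36]
(array([563.14, -16.16, -11.28,   0.37]), np.float64(0.5314802968340651), 15924)
honey (3128, array([  5.81,   4.19, 105.63]), array([53.7 , 33.28,  6.1 ]))
b (3529, array([ 10.76, -45.34, 118.03]), array([41.76, 41.99,  5.5 ]))
b 5216
h 4448
```

View pics/w6.png

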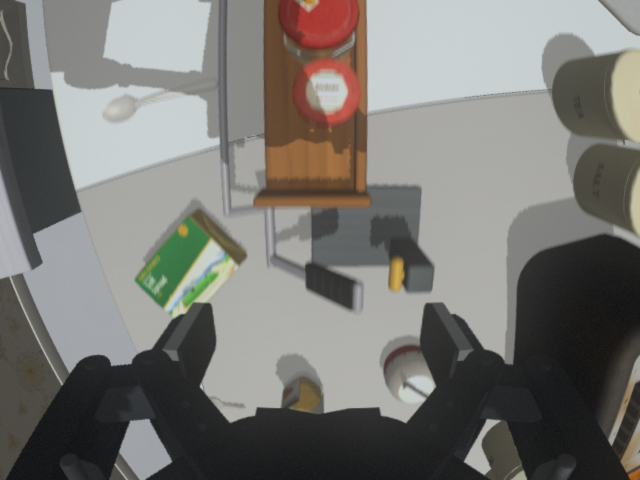

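The wrist view shows spice_b upright at (325,92), next to honey at (318,15). The slot at the lever end is free around (315,160), and the lever pad is at (335,287).

jog_arm(
  rows=[
    {"linear":[-1,-0.06,0],"rotation":[0,0,0]},
    {"linear":[-1,-0.06,0],"rotation":[0,0,0]},
    {"linear":[-1,-0.06,0],"rotation":[0,0,0]},
    {"linear":[-1,-0.06,0],"rotation":[0,0,0]},
    {"linear":[-1,-0.06,0],"rotation":[0,0,0]},
  ],
)

```text
t: 19.75
eef_pos: [512.8, -255.9, 191.1]
ee_rot: [180.0, 0.0, 78.1]
contact_force: [0.9, 0.0, 0.3]
finger_gap: 85.5
gripper_force: 0.0
```

jog_arm(
  rows=[
    {"linear":[-1,-0.06,0],"rotation":[0,0,0]},
    {"linear":[-1,-0.06,0],"rotation":[0,0,0]},
    {"linear":[-1,-0.06,0],"rotation":[0,0,0]},
    {"linear":[-1,-0.06,0],"rotation":[0,0,0]},
    {"linear":[-1,-0.06,0],"rotation":[0,0,0]},
  ],
)

```text
t: 20.25
eef_pos: [486.3, -352.6, 191.1]
ee_rot: [180.0, 0.0, 78.1]
contact_force: [0.5, -0.3, -0.6]
finger_gap: 85.3
gripper_force: 0.0
```

jog_arm(
  rows=[
    {"linear":[-1,-0.06,0],"rotation":[0,0,0]},
    {"linear":[-1,-0.06,0],"rotation":[0,0,0]},
    {"linear":[-1,-0.06,0],"rotation":[0,0,0]},
    {"linear":[-1,-0.06,0],"rotation":[0,0,0]},
    {"linear":[0,0,0],"rotation":[0,0,0]},
  ],
)

```text
t: 20.75
eef_pos: [464.3, -432.1, 190.5]
ee_rot: [180.0, 0.1, 78.0]
contact_force: [-0.9, 1.0, 0.6]
finger_gap: 85.4
gripper_force: 0.0
```

Run:
```python
from h import *
np.set_printoptions(precision=2,suppress=True)
where(); p=sense()['eef_pos'];print(p)
P,d,T=wrist('w7'); Q=P[P[:,2]<130]
print('a',cyl(Q,(474,-374),21,99))
t=Q[(np.hypot(Q[:,0]-474,Q[:,1]+374)<36)&(abs(Q[:,2]-99)<4)]; print(len(t),(t.max(0)+t.min(0))/2,np.ptp(t,axis=0))
c=(t.max(0)+t.min(0))/2
plan((c[0],c[1],p[2]),4,yaw=78.1)
cv2.imwrite('pics/w7c.png',cv2.cvtColor(cv2.resize(d['img'][0:300,170:470],None,fx=2,fy=2),cv2.COLOR_RGB2BGR))
```

```text
rack TCP [ -12.2 -428.2  190.5] rot [179.99   0.06  77.96] gap 85.4 t 20.75
[ 464.31 -432.07  190.5 ]
a (array([ 475.55, -372.8 ]), np.float64(1.605744644371991), 152, array([100.3 , 100.79]), array([ 475.56, -374.11]), 2628)
2604 [ 475.56 -374.23   98.67] [40.68 40.64  7.16]
([0.719, -0.013, -0.003], np.float64(-0.006))
([0.719, -0.013, -0.003], np.float64(-0.006))
([0.719, -0.012, -0.003], np.float64(-0.006))
([0.719, -0.012, -0.003], np.float64(-0.006))
```

View pics/w7c.png

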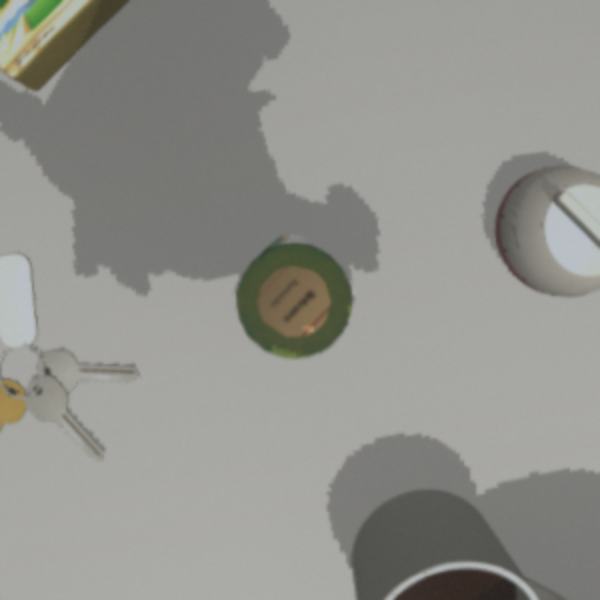

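The crop shows the green-capped jar at (295,300). The egg timer and the mug are both well clear of the fingers, so this is spice_a.

jog_arm(
  rows=[
    {"linear":[0.72,-0.01,0],"rotation":[0,0,0]},
    {"linear":[0.72,-0.01,0],"rotation":[0,0,0]},
    {"linear":[0.72,-0.01,0],"rotation":[0,0,0]},
    {"linear":[0.72,-0.01,0],"rotation":[0,0,0]},
    {"linear":[0,0,1],"rotation":[0,0,0]},
  ],
)

```text
t: 21.3
eef_pos: [479.0, -371.2, 173.8]
ee_rot: [179.7, 0.1, 78.2]
contact_force: [0.3, -1.7, 0.8]
finger_gap: 85.4
gripper_force: 0.0
```

jog_arm(
  rows=[
    {"linear":[0,0,1],"rotation":[0,0,0]},
    {"linear":[0,0,1],"rotation":[0,0,0]},
    {"linear":[0,0,1],"rotation":[0,0,0]},
    {"linear":[0,0,1],"rotation":[0,0,0]},
    {"linear":[0,0,1],"rotation":[0,0,0]},
  ],
)

```text
t: 21.8
eef_pos: [476.7, -371.2, 69.9]
ee_rot: [180.0, 0.0, 78.2]
contact_force: [1.0, 0.6, 0.6]
finger_gap: 85.6
gripper_force: 0.0
```

jog_arm(
  rows=[
    {"linear":[0,0,1],"rotation":[0,0,0]},
    {"linear":[0,0,0],"rotation":[0,0,0]},
    {"linear":[0,0,0],"rotation":[0,0,0]},
  ],
)

```text
t: 22.1
eef_pos: [476.3, -371.6, 50.5]
ee_rot: [-180.0, -0.0, 78.1]
contact_force: [-0.5, -0.4, 0.2]
finger_gap: 85.5
gripper_force: 0.0
```

jog_arm(
  rows=[
    {"linear":[0,0,0],"rotation":[0,0,0]},
    {"linear":[0,0,0],"rotation":[0,0,0]},
    {"linear":[0,0,0],"rotation":[0,0,0]},
    {"linear":[0,0,0],"rotation":[0,0,0]},
    {"linear":[0,0,0],"rotation":[0,0,0]},
  ],
  fingers=1,
)

```text
t: 22.6
eef_pos: [477.0, -373.7, 52.0]
ee_rot: [179.9, 0.1, 78.1]
contact_force: [-1.2, 0.3, 5.7]
finger_gap: 39.6
gripper_force: 60.5
```

jog_arm(
  rows=[
    {"linear":[0,0,-0.7],"rotation":[0,0,0]},
    {"linear":[0,0,-1],"rotation":[0,0,0]},
    {"linear":[0,0,-1],"rotation":[0,0,0]},
    {"linear":[0,0,-1],"rotation":[0,0,0]},
    {"linear":[0.5,0,-1],"rotation":[0,0,0]},
  ],
)

```text
t: 23.1
eef_pos: [477.9, -363.6, 145.6]
ee_rot: [-180.0, 0.0, 78.0]
contact_force: [1.3, -0.1, -1.4]
finger_gap: 39.4
gripper_force: 60.4
```

jog_arm(
  rows=[
    {"linear":[1,0.09,-1],"rotation":[0,0,0]},
    {"linear":[1,0.09,-1],"rotation":[0,0,0]},
    {"linear":[1,0.09,-0.8],"rotation":[0,0,0]},
    {"linear":[1,0.09,0],"rotation":[0,0,0]},
    {"linear":[1,0.09,0],"rotation":[0,0,0]},
  ],
)

```text
t: 23.6
eef_pos: [508.2, -266.5, 201.9]
ee_rot: [179.9, 0.0, 78.1]
contact_force: [-0.4, 0.3, -0.9]
finger_gap: 39.6
gripper_force: 60.4
```

jog_arm(
  rows=[
    {"linear":[1,0.09,0],"rotation":[0,0,0]},
    {"linear":[1,0.09,0],"rotation":[0,0,0]},
    {"linear":[1,0.09,0],"rotation":[0,0,0]},
    {"linear":[1,0.09,0],"rotation":[0,0,0]},
    {"linear":[1,0.09,0],"rotation":[0,0,0]},
  ],
)

```text
t: 24.1
eef_pos: [537.0, -170.1, 200.7]
ee_rot: [-180.0, -0.0, 78.1]
contact_force: [0.3, 0.4, -1.4]
finger_gap: 39.4
gripper_force: 60.4
```

jog_arm(
  rows=[
    {"linear":[1,0.09,0],"rotation":[0,0,0]},
    {"linear":[1,0.09,0],"rotation":[0,0,0]},
    {"linear":[1,0.09,0],"rotation":[0,0,0]},
    {"linear":[0,0,0],"rotation":[0,0,0]},
    {"linear":[0,0,0],"rotation":[0,0,0]},
  ],
)

```text
t: 24.6
eef_pos: [554.6, -113.3, 200.6]
ee_rot: [-180.0, 0.0, 78.1]
contact_force: [1.0, 0.1, -0.4]
finger_gap: 39.2
gripper_force: 60.4
```

Run:
```python
from h import *
np.set_printoptions(precision=2,suppress=True)
where(); z=sense()['eef_pos'][2]
P,d,T=wrist('w8')
Q=P[P[:,2]<130]; print(rack_fit(Q,(*RK,.5)))
print('b',lid(Q,fromR(11,-45),118,18))
print('a',lid(P,sense()['eef_pos'],z-52+99,21,4))
```

```text
rack TCP [ 11.1 -97.7 200.6] rot [-179.99    0.03   78.15] gap 39.2 t 24.6
(array([563.67, -16.28, -11.63,   0.31]), np.float64(0.5220609341465874), 14232)
b (3223, array([ 10.83, -44.99, 118.45]), array([41.26, 42.05,  4.23]))
a (8294, array([ 10.37, -98.18, 247.51]), array([63.27, 39.2 ,  7.38]))
```

jog_arm(
  rows=[
    {"linear":[0.04,0.1,1],"rotation":[0,0,0]},
    {"linear":[0,0,1],"rotation":[0,0,0]},
    {"linear":[0,0,1],"rotation":[0,0,0]},
    {"linear":[0,0,1],"rotation":[0,0,0]},
    {"linear":[0,0,1],"rotation":[0,0,0]},
  ],
)

```text
t: 25.15
eef_pos: [556.6, -114.2, 99.8]
ee_rot: [180.0, 0.0, 78.0]
contact_force: [0.6, 0.1, -0.8]
finger_gap: 39.3
gripper_force: 60.4
```

jog_arm(
  rows=[
    {"linear":[0,0,0.7],"rotation":[0,0,0]},
    {"linear":[0,0,0.5],"rotation":[0,0,0]},
    {"linear":[0,0,0.1],"rotation":[0,0,0]},
    {"linear":[0,0,0],"rotation":[0,0,0]},
    {"linear":[0,0,0],"rotation":[0,0,0]},
  ],
)

```text
t: 25.65
eef_pos: [557.6, -113.3, 75.3]
ee_rot: [179.9, 0.0, 78.1]
contact_force: [-1.2, -0.5, -1.8]
finger_gap: 39.4
gripper_force: 60.4
```

jog_arm(
  rows=[
    {"linear":[0,0,0.08],"rotation":[0,0,0]},
    {"linear":[0,0,0],"rotation":[0,0,0]},
  ],
)

```text
t: 25.85
eef_pos: [557.5, -113.1, 73.4]
ee_rot: [179.9, 0.0, 78.1]
contact_force: [0.7, 0.0, -2.1]
finger_gap: 39.0
gripper_force: 60.5
```

jog_arm(
  rows=[
    {"linear":[0,0,0.06],"rotation":[0,0,0]},
    {"linear":[0,0,0],"rotation":[0,0,0]},
  ],
)

```text
t: 26.05
eef_pos: [557.5, -113.1, 72.0]
ee_rot: [179.9, 0.0, 78.1]
contact_force: [-1.0, -0.1, 0.1]
finger_gap: 39.6
gripper_force: 60.7
```

jog_arm(
  rows=[
    {"linear":[0,0,0.03],"rotation":[0,0,0]},
    {"linear":[0,0,0],"rotation":[0,0,0]},
    {"linear":[0,0,0],"rotation":[0,0,0]},
    {"linear":[0,0,0],"rotation":[0,0,0]},
    {"linear":[0,0,-0.5],"rotation":[0,0,0]},
  ],
  fingers=0,
)

```text
t: 26.55
eef_pos: [555.5, -112.7, 79.8]
ee_rot: [-179.8, -0.0, 78.1]
contact_force: [-1.2, 1.2, -0.1]
finger_gap: 85.4
gripper_force: 0.0
```

jog_arm(
  rows=[
    {"linear":[0,0,-1],"rotation":[0,0,0]},
    {"linear":[0,0,-1],"rotation":[0,0,0]},
    {"linear":[0,0,-1],"rotation":[0,0,0]},
    {"linear":[0,0,-1],"rotation":[0,0,0]},
    {"linear":[0,0,-1],"rotation":[0,0,0]},
  ],
)

```text
t: 27.05
eef_pos: [557.1, -113.1, 182.7]
ee_rot: [180.0, 0.0, 78.1]
contact_force: [0.4, -0.4, 0.6]
finger_gap: 85.7
gripper_force: 0.0
```

jog_arm(
  rows=[
    {"linear":[-1,0.1,0],"rotation":[0,0,0]},
    {"linear":[-1,0.1,0],"rotation":[0,0,0]},
    {"linear":[-1,0.1,0],"rotation":[0,0,0]},
    {"linear":[-1,0.1,0],"rotation":[0,0,0]},
    {"linear":[-0.6,0,0],"rotation":[0,0,0]},
  ],
  fingers=1,
)

```text
t: 27.55
eef_pos: [545.9, -206.1, 181.9]
ee_rot: [179.9, 0.0, 78.0]
contact_force: [-0.0, 0.5, 0.5]
finger_gap: 12.4
gripper_force: 0.0
```

jog_arm(
  rows=[
    {"linear":[0,0,0],"rotation":[0,0,0]},
    {"linear":[0,0,0],"rotation":[0,0,0]},
    {"linear":[0,0,0],"rotation":[0,0,0]},
  ],
)

```text
t: 27.85
eef_pos: [545.9, -203.9, 181.1]
ee_rot: [-180.0, -0.0, 78.1]
contact_force: [-0.6, -0.4, 0.4]
finger_gap: -0.0
gripper_force: 0.0
```

Run:
```python
from h import *
np.set_printoptions(precision=2,suppress=True)
where()
P,d,T=wrist('w9')
Q=P[P[:,2]<130]; print(rack_fit(Q,(*RK,.5)))
for n,c,H,R in [('b',(11,-45),118,18),('a',(12.5,-97),119,18),('honey',(5.7,16),106,20)]: print(n,lid(Q,fromR(*c),H,R))
```

```text
rack TCP [  21.  -188.2  181.1] rot [-180.     -0.02   78.11] gap -0.0 t 27.85
(array([562.85, -16.81, -11.1 ,   0.33]), np.float64(0.5973240643459761), 11010)
b (3377, array([ 10.91, -48.16, 117.79]), array([41.95, 37.48,  6.06]))
a (3418, array([ 12.36, -91.25, 118.54]), array([38.84, 53.22,  5.24]))Traceback (most recent call last):
  File "<stdin>", line 6, in <module>
  File "h.py", line 56, in lid
    return len(t),np.percentile(r,[.5,99.5],axis=0).mean(0),np.ptp(np.percentile(r,[.5,99.5],axis=0),axis=0)
                  ~~~~~~~~~~~~~^^^^^^^^^^^^^^^^^^^^
    return _quantile_unchecked(
        a, q, axis, out, overwrite_input, method, keepdims, weights)
    return _ureduce(a,
                    func=_quantile_ureduce_func,
    ...<5 lines>...
                    overwrite_input=overwrite_input,
                    method=method)
    r = func(a, **kwargs)
    result = _quantile(arr,
                       quantiles=q,
    ...<2 lines>...
                       out=out,
                       weights=wgt)
    slices_having_nans = np.isnan(arr[-1, ...])
                                  ~~~^^^^^^^^^
IndexError: index -1 is out of bounds for axis 0 with size 0
```

View pics/w9.png

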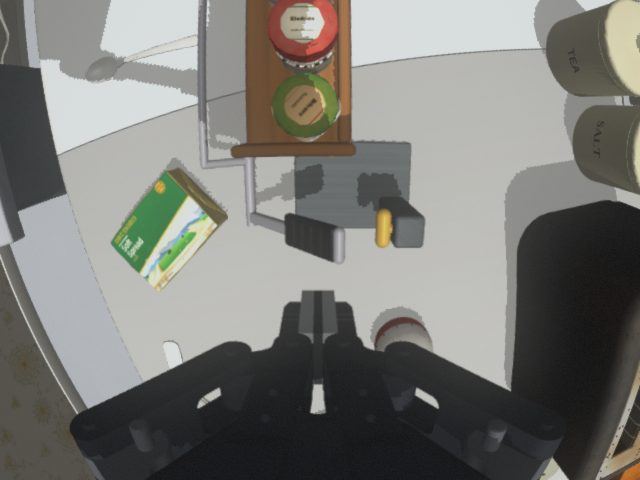

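The picture shows spice_a upright at (305,105) beside spice_b at (303,25). The pad is at (315,237), just ahead of the closed fingers at (318,310), so I'll press the lever now.

jog_arm(
  rows=[
    {"linear":[-0.05,0.05,1],"rotation":[0,0,0]},
    {"linear":[0,0,1],"rotation":[0,0,0]},
    {"linear":[0,0,0.8],"rotation":[0,0,0]},
    {"linear":[0,0,0.4],"rotation":[0,0,0]},
    {"linear":[0,0,0.4],"rotation":[0,0,0]},
  ],
)

```text
t: 28.4
eef_pos: [546.6, -205.5, 108.3]
ee_rot: [-180.0, -0.0, 78.1]
contact_force: [-0.2, -0.1, -0.1]
finger_gap: 0.2
gripper_force: 0.0
```

jog_arm(
  rows=[
    {"linear":[0,0,0.4],"rotation":[0,0,0]},
    {"linear":[0,0,0.4],"rotation":[0,0,0]},
    {"linear":[0,0,0.4],"rotation":[0,0,0]},
    {"linear":[0,0,0],"rotation":[0,0,0]},
  ],
)

```text
t: 28.8
eef_pos: [545.7, -205.6, 83.8]
ee_rot: [-179.9, -0.0, 78.1]
contact_force: [-1.8, 0.5, -0.2]
finger_gap: -0.1
gripper_force: 0.6
```

Run:
```python
from h import *
where(); s=sense(); print(s['contact_force'],s['moment'])
P,d,T=wrist(); d2=get_image('side'); im=d2['img'][190:310,260:380]
save('w10',np.hstack([cv2.resize(d['img'][150:400,200:450],(400,400)),cv2.resize(im,(400,400),interpolation=cv2.INTER_CUBIC)]))
```

```text
rack TCP [  21.1 -189.9   83.8] rot [-1.7988e+02 -2.0000e-02  7.8080e+01] gap -0.1 t 28.8
[-1.84539008  0.52681168 -0.23509389] [0.01141411 0.30518426 0.04398632]
```

View pics/w10.png

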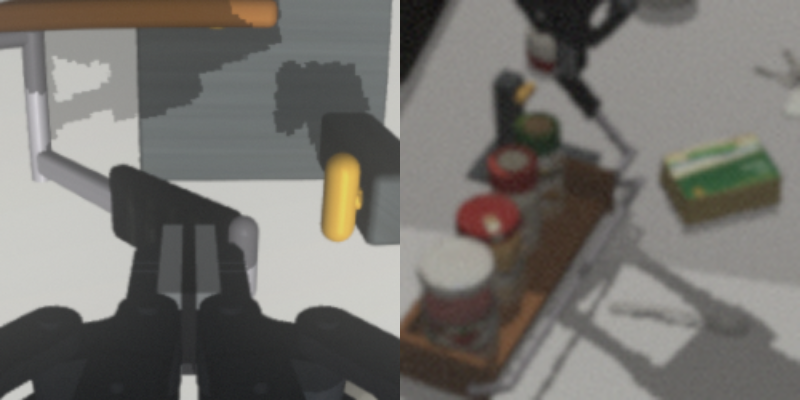

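Run:
```python
from h import *
np.set_printoptions(precision=1,suppress=True)
P,d,T=wrist(); r=toR(P,RK)
m=(r[:,1]>-182)&(r[:,1]<-150)&(r[:,0]>-60)&(r[:,0]<75)&(r[:,2]>30)&(r[:,2]<130); q=r[m]
for x in range(-60,70,10):
    t=q[(q[:,0]>=x)&(q[:,0]<x+10)]
    if len(t)>5: print(x,len(t),np.percentile(t[:,1],[1,50,99]),np.percentile(t[:,2],[2,50,98]))
for k in ['side','scene']:
    r=toR(pts(get_image(k))[0],RK); q=r[(r[:,1]<-145)&(r[:,1]>-215)&(r[:,0]>-45)&(r[:,0]<75)&(r[:,2]>30)&(r[:,2]<125)]
    print(k)
    for x in range(-40,70,10):
        t=q[(q[:,0]>=x)&(q[:,0]<x+10)]
        if len(t)>5: print(x,len(t),np.percentile(t[:,1],[1,50,99]),np.percentile(t[:,2],[2,50,98]))
```

```text
-50 223 [-181.7 -165.  -150.3] [32.2 34.3 35.7]
-40 446 [-181.6 -165.8 -150.4] [30.5 34.1 36.1]
-10 99 [-181.7 -179.1 -177.3] [73.2 77.2 81.5]
0 299 [-181.9 -178.6 -177. ] [75.6 85.7 93.3]
10 578 [-181.8 -178.8 -177. ] [ 87.7 101.3 129.4]
20 690 [-181.7 -178.8 -176.9] [100.1 112.3 129.6]
30 301 [-181.9 -178.9 -176.9] [109.4 116.4 119. ]
60 157 [-181.9 -178.3 -174.5] [70.9 75.4 77.8]
side
-40 17 [-196.5 -187.7 -162.3] [31.9 38.9 45.6]
-30 14 [-196.9 -189.9 -184.3] [41.2 49.6 56.6]
-20 15 [-194.7 -190.1 -185.8] [51.6 61.2 68.3]
-10 24 [-203.2 -188.3 -174. ] [63.  76.1 82.4]
0 32 [-200.6 -184.5 -176.8] [ 76.6  87.1 123.1]
10 36 [-203.5 -185.6 -175.6] [ 88.5  98.7 121.6]
20 24 [-193.4 -180.7 -175.2] [ 95.7 109.8 121.4]
30 8 [-189.1 -180.9 -176.5] [109.8 117.6 123.1]
60 16 [-200.5 -188.6 -175.1] [70.4 73.5 79.9]
scene
-40 40 [-201.5 -186.  -145.1] [30.8 35.7 50.2]
-30 20 [-198.8 -195.  -152.6] [33.4 48.1 58.4]
-20 19 [-201.1 -193.8 -189.2] [47.3 59.3 67.6]
-10 26 [-206.1 -194.8 -187.2] [61.4 74.4 82.3]
0 42 [-206.1 -194.9 -179.4] [72.7 83.2 95. ]
10 56 [-209.1 -196.2 -180.7] [ 82.5  97.5 124.1]
20 38 [-208.5 -198.9 -179.2] [ 95.7 104.7 121.9]
30 18 [-208.6 -201.7 -192. ] [104.4 115.  124.5]
60 9 [-208.1 -199.4 -186.9] [74.1 78.3 81.6]
```

Run:
```python
from h import *
np.set_printoptions(precision=1,suppress=True)
P,d,T=wrist(); r=toR(P,RK)
for y in range(-210,-170,4):
    q=r[(abs(r[:,0]-21)<12)&(r[:,1]>=y)&(r[:,1]<y+4)&(r[:,2]>40)]
    if len(q): print(y,len(q),np.percentile(q[:,2],[1,10,50,90,99]))
im=d['img'][200:350,240:390]; save('w11',cv2.resize(im,(600,600),interpolation=cv2.INTER_CUBIC))
```

```text
-202 106 [149.1 149.7 160.5 165.4 167. ]
-198 355 [ 93.  149.8 161.2 166.2 168.4]
-194 280 [ 92.3  94.  152.8 161.5 162.3]
-190 286 [ 92.4  94.4 150.9 161.3 178.5]
-186 1427 [ 93.6 101.8 133.  158.5 182.2]
-182 6895 [ 95.  120.5 186.4 205.5 208.4]
-178 2730 [ 89.1 107.3 166.9 203.4 209.8]
-174 6232 [178.3 182.2 197.  211.6 214.5]
```

View pics/w11.png

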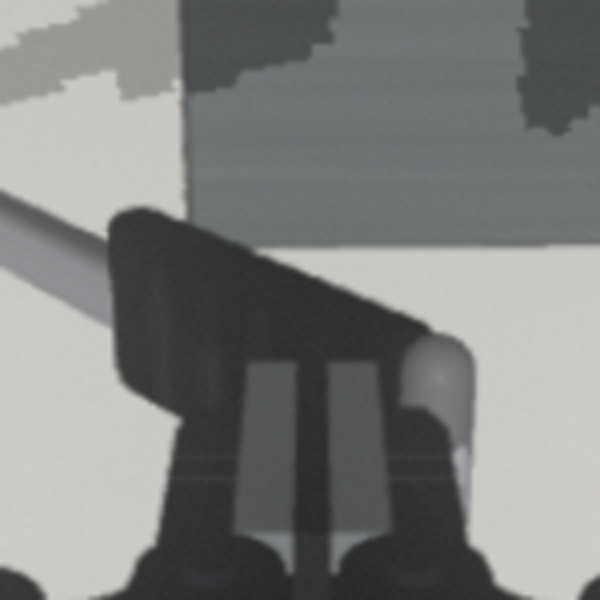

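Run:
```python
from h import *
s=sense(); P,d,T=wrist(); K=d['mtx']; C=np.linalg.inv(d['T_tool_cam'])
def px(t):
    c=C@np.r_[t,1]; th=np.arctan2(np.hypot(c[0],c[1]),c[2]); ph=np.arctan2(c[1],c[0]); return (K[0,2]+K[0,0]*th*np.cos(ph)).round(), (K[1,2]+K[1,1]*th*np.sin(ph)).round(),round(c[2])
for z in (0,-10,-20,-30): print(z,px((11,0,z)),px((-11,0,z)), px((11,10,z)))
# measured depth around tip pixels
for v in range(270,340,8): print(v,d['depth'][v,[300,308,318,328,335]].round())
print(s['contact_force'],s['eef_pos'],s['effort'])
```

```text
0 (np.float64(319.0), np.float64(263.0), 182) (np.float64(319.0), np.float64(303.0), 188) (np.float64(340.0), np.float64(263.0), 182)
-10 (np.float64(319.0), np.float64(270.0), 172) (np.float64(319.0), np.float64(312.0), 179) (np.float64(341.0), np.float64(270.0), 172)
-20 (np.float64(319.0), np.float64(279.0), 163) (np.float64(319.0), np.float64(322.0), 169) (np.float64(342.0), np.float64(279.0), 163)
-30 (np.float64(319.0), np.float64(289.0), 153) (np.float64(319.0), np.float64(334.0), 160) (np.float64(344.0), np.float64(288.0), 153)
270 [172. 169. 168. 274. 273.]
278 [172. 167. 163. 161. 159.]
286 [175. 169. 161. 158. 155.]
294 [175. 148. 148. 147. 156.]
302 [150. 141. 142. 141. 150.]
310 [135. 135. 135. 135. 136.]
318 [130. 129. 130. 128. 129.]
326 [123. 125. 124. 124. 125.]
334 [118. 120. 120. 121. 118.]
[-1.96515246 -0.28582692  0.88057147] [ 546.50412643 -205.92058618   85.22640121] [ 1.08748006e-01 -4.39575899e+01 -3.38141406e+01  7.82468822e-02
 -5.46598323e-01  1.82395801e-03]
```

jog_arm(
  rows=[
    {"linear":[0,0,0.3],"rotation":[0,0,0]},
    {"linear":[0,0,0.3],"rotation":[0,0,0]},
    {"linear":[0,0,0],"rotation":[0,0,0]},
  ],
)

```text
t: 29.45
eef_pos: [546.3, -205.8, 72.2]
ee_rot: [-180.0, -0.0, 78.1]
contact_force: [-0.8, 0.1, 2.5]
finger_gap: 0.2
gripper_force: 0.8
```

jog_arm(
  rows=[
    {"linear":[0,0,0.3],"rotation":[0,0,0]},
    {"linear":[0,0,0.3],"rotation":[0,0,0]},
    {"linear":[0,0,0],"rotation":[0,0,0]},
  ],
)

```text
t: 29.75
eef_pos: [546.0, -205.7, 59.9]
ee_rot: [-179.9, -0.0, 78.1]
contact_force: [-1.1, -0.2, 2.9]
finger_gap: 0.0
gripper_force: 1.1
```

```bash
cat > lv.py <<'E'
from h import *
np.set_printoptions(precision=1,suppress=True)
where(); print(sense()['contact_force'])
r=toR(wrist()[0],RK); q=r[(r[:,1]>-182)&(r[:,1]<-150)&(r[:,0]>-20)&(r[:,0]<60)&(r[:,2]>40)&(r[:,2]<130)]
for x in range(-20,60,10):
    t=q[(q[:,0]>=x)&(q[:,0]<x+10)]
    if len(t)>5: print(x,len(t),np.percentile(t[:,1],[1,50,99]),np.percentile(t[:,2],[2,50,98]))
E
python3 lv.py
```

```text
rack TCP [  21.4 -189.9   59.9] rot [-179.9   -0.    78.1] gap 0.0 t 29.75
[-1.1 -0.2  2.9]
0 237 [-182.  -178.8 -177.1] [ 65.5  70.7 129.4]
10 1153 [-181.7 -178.8 -177. ] [ 71.7 106.2 128.9]
20 1375 [-181.7 -178.9 -177. ] [ 79.  106.6 128.6]
30 505 [-181.9 -178.4 -176.9] [ 85.9  93.  129.2]
40 469 [-182.  -178.8 -176.7] [ 93.1  99.5 103.7]
50 57 [-181.9 -179.7 -177.4] [ 98.9 101.7 103.4]
```

jog_arm(
  rows=[
    {"linear":[0,0,0.3],"rotation":[0,0,0]},
    {"linear":[0,0,0.3],"rotation":[0,0,0]},
    {"linear":[0,0,0.2],"rotation":[0,0,0]},
    {"linear":[0,0,0],"rotation":[0,0,0]},
  ],
)

```text
t: 30.2
eef_pos: [546.3, -205.8, 44.3]
ee_rot: [-180.0, -0.0, 78.1]
contact_force: [-0.6, 0.8, 3.1]
finger_gap: -0.2
gripper_force: 1.5
```

jog_arm(
  rows=[
    {"linear":[0,0,0.2],"rotation":[0,0,0]},
    {"linear":[0,0,0.2],"rotation":[0,0,0]},
    {"linear":[0,0,0],"rotation":[0,0,0]},
  ],
)

```text
t: 30.5
eef_pos: [547.5, -206.2, 37.3]
ee_rot: [179.9, 0.0, 78.1]
contact_force: [0.6, 0.2, 4.8]
finger_gap: 0.5
gripper_force: 2.1
```

```bash
python3 lv.py
```

```text
rack TCP [  23.  -190.1   37.3] rot [179.9   0.   78.1] gap 0.5 t 30.5
[0.6 0.2 4.8]
-20 686 [-178.8 -177.9 -177. ] [115.6 125.2 129.7]
-10 1398 [-181.8 -178.  -175.9] [110.6 121.4 129.6]
0 485 [-181.9 -178.  -173.4] [105.1 117.4 129.5]
10 2152 [-181.6 -178.3 -173.9] [ 55.7 109.7 128.7]
20 2272 [-181.8 -178.8 -176.4] [ 59.7  96.8 126.4]
30 1199 [-181.8 -178.1 -173.6] [ 63.3 111.6 129. ]
40 1413 [-181.9 -178.3 -176.2] [ 67.6 117.  127.1]
50 1487 [-181.9 -178.2 -176.8] [ 72.3 120.6 129.7]
```

jog_arm(
  rows=[
    {"linear":[0,0,0.2],"rotation":[0,0,0]},
    {"linear":[0,0,0.1],"rotation":[0,0,0]},
    {"linear":[0,0,0],"rotation":[0,0,0]},
  ],
)

```text
t: 30.85
eef_pos: [548.8, -206.7, 32.4]
ee_rot: [179.7, 0.0, 78.1]
contact_force: [0.9, -1.1, 6.1]
finger_gap: -0.4
gripper_force: 2.6
```

jog_arm(
  rows=[
    {"linear":[0,0,0.1],"rotation":[0,0,0]},
    {"linear":[0,0,0],"rotation":[0,0,0]},
  ],
)

```text
t: 31.05
eef_pos: [548.5, -206.6, 30.1]
ee_rot: [179.8, 0.0, 78.1]
contact_force: [1.7, -0.5, 5.0]
finger_gap: -0.1
gripper_force: 2.5
```

jog_arm(
  rows=[
    {"linear":[0,0,0.1],"rotation":[0,0,0]},
    {"linear":[0,0,0],"rotation":[0,0,0]},
  ],
)

```text
t: 31.25
eef_pos: [547.5, -206.3, 27.3]
ee_rot: [179.9, 0.0, 78.1]
contact_force: [2.1, -0.9, 4.5]
finger_gap: 0.3
gripper_force: 2.1
```

```bash
python3 lv.py
```

```text
rack TCP [  23.1 -190.2   27.3] rot [179.9   0.   78.1] gap 0.3 t 31.25
[ 2.1 -0.9  4.5]
-20 1683 [-181.8 -178.1 -176.9] [107.4 122.1 129.7]
-10 1555 [-181.9 -178.1 -176.1] [100.9 112.4 122.5]
0 882 [-181.8 -177.4 -172.2] [ 98.4 112.7 129.7]
10 3018 [-181.6 -178.  -172.3] [ 48.9 106.8 129.4]
20 2807 [-181.7 -178.7 -172.4] [ 51.1  92.6 129.6]
30 2007 [-181.7 -177.4 -172.2] [ 53.5 110.8 129.5]
40 1381 [-181.9 -178.4 -176.2] [ 56.  107.2 117.1]
50 2273 [-181.8 -178.3 -176.9] [ 59.6 116.5 129.2]
```

jog_arm(
  rows=[
    {"linear":[0,0,0.1],"rotation":[0,0,0]},
    {"linear":[0,0,0],"rotation":[0,0,0]},
  ],
)

```text
t: 31.5
eef_pos: [547.1, -206.1, 25.2]
ee_rot: [179.9, 0.0, 78.1]
contact_force: [1.8, -1.6, 4.8]
finger_gap: -0.1
gripper_force: 2.2
```

Now I'll release the lever slowly and check that it holds.

jog_arm(
  rows=[
    {"linear":[0,0,-0.3],"rotation":[0,0,0]},
    {"linear":[0,0,-0.5],"rotation":[0,0,0]},
    {"linear":[0,0,-1],"rotation":[0,0,0]},
    {"linear":[0,0,-1],"rotation":[0,0,0]},
    {"linear":[0,0,-1],"rotation":[0,0,0]},
  ],
)

```text
t: 32.0
eef_pos: [545.2, -205.4, 101.1]
ee_rot: [-179.8, -0.0, 78.1]
contact_force: [0.4, 0.1, -0.2]
finger_gap: -0.2
gripper_force: 0.0
```

jog_arm(
  rows=[
    {"linear":[0,0,-1],"rotation":[0,0,0]},
    {"linear":[0,0,-1],"rotation":[0,0,0]},
    {"linear":[0,0,-1],"rotation":[0,0,0]},
    {"linear":[0,0,-1],"rotation":[0,0,0]},
    {"linear":[0,0,0],"rotation":[0,0,0]},
  ],
)

```text
t: 32.5
eef_pos: [547.9, -206.5, 184.3]
ee_rot: [179.7, 0.1, 78.1]
contact_force: [0.5, -0.2, -0.9]
finger_gap: 0.0
gripper_force: 0.0
```

```bash
cat > fin.py <<'E'
from h import *
np.set_printoptions(precision=1,suppress=True)
where(); P=wrist('fin')[0]; r=toR(P,RK)
q=r[(r[:,1]>-203)&(r[:,1]<-177)&(r[:,0]>-20)&(r[:,0]<72)&(r[:,2]>40)&(r[:,2]<130)]
for x in range(-20,70,10):
    t=q[(q[:,0]>=x)&(q[:,0]<x+10)]
    if len(t)>5: print(x,len(t),np.percentile(t[:,2],[2,50,98]))
q=r[(abs(r[:,1])<120)&(r[:,0]<-47)&(r[:,0]>-85)&(r[:,2]>35)&(r[:,2]<90)]; print('bar',len(q),np.median(q,0))
Q=P[P[:,2]<130]
for n,c,H,R in [('b',(11,-45),118,15),('a',(12.5,-97),119,15),('honey',(5.7,16),106,15)]:
    try: print(n,*lid(Q,fromR(*c),H,R))
    except Exception: print(n,'none')
for k in ['side','scene']:
    d=get_image(k); r=toR(pts(d)[0],RK); q=r[(abs(r[:,1])<120)&(r[:,0]<-47)&(r[:,0]>-85)&(r[:,2]>35)&(r[:,2]<90)]; print(k,'bar',len(q),np.median(q,0))
    q=r[(r[:,1]>-203)&(r[:,1]<-170)&(r[:,0]>30)&(r[:,0]<55)&(r[:,2]>20)&(r[:,2]<140)]; print('pad',len(q),np.median(q,0))
    for t in ['jam_jar','honey_jar','spice_a','lemon','butter','egg_timer','mug_white','apple','teaspoon']:
        print(t,[(round(x['score'],2),np.array(x['xyz']).round()) for x in search_frame(t,k) if x['score']>.4])
E
python3 fin.py
```

```text
rack TCP [  23.5 -190.3  184.3] rot [179.7   0.1  78.1] gap 0.0 t 32.5
-20 109 [40.2 41.4 43.4]
-10 135 [41.9 44.4 46.5]
0 136 [42.8 47.1 49.3]
10 307 [47.7 51.1 53.1]
20 367 [50.  54.3 56.3]
30 373 [53.7 57.4 59.4]
40 382 [56.6 60.4 62.7]
50 382 [59.9 63.5 65.2]
60 462 [62.9 67.1 78.1]
bar 1202 [-57.3 -65.2  68.7]
b 3203 [ 10.8 -48.5 117.7] [41.9 36.3  6.3]
a 3222 [ 12.6 -98.2 118.8] [39.3 38.9  4.7]
honey none
side bar 162 [-60.    8.2  68. ]
pad 33 [  42.  -192.9   58.5]
jam_jar [(0.84, array([573.,  84.,  94.]))]
honey_jar [(0.76, array([559.,   9., 103.])), (0.69, array([520., -97.,  62.]))]
spice_a [(0.79, array([ 545., -101.,  100.])), (0.76, array([553., -52., 109.])), (0.7, array([ 344., -644.,   64.]))]
lemon [(0.58, array([371., 210.,  45.]))]
butter [(0.82, array([ 394., -179.,   36.]))]
egg_timer [(0.71, array([ 393., -177.,   37.])), (0.66, array([ 601., -354.,   44.]))]
mug_white [(0.93, array([ 511., -501.,   60.]))]
apple [(0.86, array([533., 472.,  69.]))]
teaspoon [(0.49, array([378., -15.,   7.]))]
scene bar 137 [-56.5  -5.9  69.9]
pad 54 [  41.8 -193.4   59. ]
jam_jar [(0.6, array([552.,  56.,  84.])), (0.59, array([360., 179.,  41.]))]
honey_jar [(0.65, array([559.,  -9.,  78.]))]
spice_a [(0.76, array([ 338., -666.,   65.])), (0.64, array([ 544., -123.,   90.])), (0.56, array([549., -69.,  85.]))]
lemon [(0.74, array([360., 180.,  38.]))]
butter []
egg_timer [(0.6, array([ 588., -383.,   38.]))]
mug_white [(0.73, array([ 496., -537.,   65.]))]
apple [(0.89, array([518., 441.,  60.])), (0.43, array([ 548., -150.,   29.]))]
teaspoon [(0.51, array([379., -15.,   4.]))]
```

The lever has latched: the pad sits at rack (42, 58) mm and the guard bar at x = −57, z ≈ 67 mm. The jars are still upright and the other things have not moved, so I'm handing the job in.

```bash
python3 -c "
from rig import *
print(finish_job())"
```

```text
the job is handed in; nothing more can be done
None
```

The job is handed in at about 33 s of robot time: the honey jar and both spice jars stand upright in the row beside the jam jar, with the red-capped one between honey and the green-capped one at the lever end. The lever is latched down and the guard bar is raised.

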